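# Open the ward hatch to its mark and pass the specimen canister through

### The job

The lifting hatch in the counter screen has been left ajar. Raise its sash until the bottom edge is level with the black bands on the posts and leave it there, then pass the specimen canister through the opening so that it stands upright, wholly on the far side of the screen. Do not disturb the sanitiser bottle or the radio.

Things in the scene. Friction and masses are not known exactly. Their poses are not given: they have to be found in the camera images.
- hatch: Counter screen 790 mm wide, 566 mm tall: two aluminium posts 40 mm deep (x), 45 mm wide, a 440 mm opening between them without sill, clear panels beside them and above 275 mm. Foot plates 6 mm thick reach 65 mm before and behind the posts. Origin: on the counter, middle of the opening and of the posts' depth; x through the opening away from the robot, y left, z up. Posts' far faces at x = 20 mm.
- sash (a joint): Height in m of the sash's bottom edge above the counter (0 shut, 0.27 fully up). The sash, a clear pane in an aluminium frame 435 mm wide, 250 mm tall, slides up and down between the posts; spring balanced, it moves with 4 to 8 N either way, pushed anywhere along its width, and stays where it is left. Starts 75 to 105 mm open.
- sash_edge (a point): Front lower edge of the sash's lifting lip, at mid-width. The lip is a 7 mm thick flange along the whole foot of the sash, standing out 22 mm towards the robot from the 22 mm deep bottom rail, their undersides flush (one flat underside 44 mm deep). This point is 36 mm on the robot's side of the hatch origin. Axes as the hatch's.
- mark (a point): Height mark: a black band 10 mm tall round each post, both at the same height. The point lies in the middle of the right-hand (-y) post, at the middle of the band's height, 200 to 240 mm above the counter.
- canister_center (a point): Specimen canister, white with grey ribbed screw lid, an upright cylinder 76 mm in diameter, 122 mm tall, about 0.25 to 0.5 kg, standing on the robot's side in front of the opening, too tall to pass at the start. The point is on its axis, half-way up (61 mm above its underside); z along the axis. It slides upright when pushed low down.
- sanitiser: Bystander: white pump bottle, 68 mm in diameter, 193 mm tall, its spout reaching 47 mm from the axis. Origin under its middle.
- radio: Bystander: dark grey two-way radio lying flat, 120 x 56 x 34 mm with an aerial that reaches 160 mm along its +x. Origin under the middle of its case.

How it is judged:
By the outcome, as a careful person would: the job done as asked, in the order asked, and still so for the second after the job is handed in, with the robot touching nothing.
It also fails if it takes over 64 s, if anything falls off the work surface, if the arm or the gripper's body presses on something with over 40 N, if the wrist force passes 120 N, or if a joint passes its speed limit or range.

### The arm

A 7-joint arm with a two-finger parallel gripper is mounted at the origin on the work surface. World frame = base frame: x ahead of the robot, y to its left, z up, the work surface at z = 0. Lengths are in m, angles in rad, forces in N, time in s.
With the tool pointing down it reaches from about 0.4 to 0.85 m from the base axis. Payload 10.4 kg.
Tool frame: the origin (TCP) lies between the finger pads; the fingertips stand 19 mm ahead of it and the grasp point (between the pads) is the TCP; x points along the fingers, y is the direction in which the jaws open and shut, and the axes are right-handed (so a half turn about x gives the same grasp; the last joint's range is limited). The gripper opens to 87 mm and grips with 3 to 60 N. Pads are 19 mm wide; open, the fingers measure 117 mm over their backs; the gripper's body (75 mm by 190 mm) begins 51 mm behind the grasp point.
Start: joints at [-1.246, 0.332, -0.065, 1.46, 0.022, 1.35, -0.088], TCP at [0.213, 0.588, 0.242] pointing down, gripper open.
Joint ranges: [-2.6, 2.6], [-0.5, 2.12], [-1.47, 1.34], [0.16, 2.42], [-1.27, 4.41], [0.06, 2.06], [-2.6, 2.6]. Speed limits (rad/s): [2.22, 2.22, 2.79, 2.79, 3.14, 3.14, 3.14].

### API

Orientations are given as a unit quaternion [x, y, z, w].
In Python, from bench import r gives the robot as it stands.
- The arm moves only by the tool drive_tool, never from a script. Its argument "motion" is a list of rows, each a list of 4 numbers: the shift along the tool's x, y, z in cm, then the turn about the tool's x in units of 5 degrees (1.0 is 5 degrees). In form: [[tx, ty, tz, twist], ...]. A call has 1 to 20 rows; each row is the pose to reach, as a shift and turn from the pose commanded when the call began, along the tool's axes at that moment; what a row does not reach only later rows make up. A row lasts 1/12 s, in which the tool goes at most 41.7 mm and 7.16 degrees, less where a joint would pass 70% of its speed; a pose out of reach is approached as far as the arm can. A call with a gripper value outside its range is refused whole. "grip" is the closure in counts, from 0 (fully open) to 255 (shut), set as the call begins (left out, the last holds). The fingers move at their own pace and stop on an object; "force" is the grip in N (left out, the last holds). Time passes only in rows, so rows that repeat a pose let the fingers close. It gives the time, the measured TCP pose, the force and the opening at its end, in the units of the state.
- r.read_state(): the state, without advancing time (a new reading comes with each control period).
- r.camera(name): name is "scene" or "side" or "wrist"; returns the picture (400x640x3 uint8, red, green, blue); there is no depth.
- r.calibration(name): a dict with "fx", "fy", "cx", "cy" (pixels), "xyz" and "orientation" of the camera in the world. Camera axes: x right, y up, looking along -z (the intrinsics and any distortion apply to the point x, -y, -z); pixel columns grow to the right and rows downward; lengths in m; the calibration is good to about 2 mm. A picture is of the moment at which its call begins: read the wrist's pose just before it. calibration takes no time and is no camera call; for the wrist camera it gives the pose at the moment of the call.
- r.close_job(): hands the job in, once; it reports no verdict.
The state is a dict: "time": time; "joint_positions": joint angles; "joint_vel": joint speeds; "joint_torque": joint torques, N m; "ee_pos": TCP position; "eef_rot": TCP orientation; "ft_force": force on the tool from outside, world axes, zero at the start; "torque": the same for the moment, N m; "width": finger opening in m.
Only numpy, scipy, OpenCV 4.12 (cv2) and the standard library are available. Lean on these libraries where they do the work, as an engineer would, in place of code of your own. Each camera call takes 0.05 s, during which the arm holds its last target.

## Working session

There is one attempt and no reset: what is moved stays moved. The work goes in short steps, Python scripts to look and compute and a tool call to move; the robot and the scene stay as the last step left them, time stands still between calls to the robot, and variables do not carry over. Pictures are saved under pics/ and viewed, and the job is handed in when it is done.

Besides the shell and the picture viewer there is one more tool, called by a JSON object that holds its "method" and its "body", one argument or row to a line. drive_tool: Moves the arm, as the interface text tells. Its arguments: {"type":"object","properties":{"motion":{"type":"array","items":{"type":"array","items":{"type":"number"}}},"grip":{"type":"number"},"force":{"type":"number"}},"required":["motion"]}

```bash
ls; mkdir -p pics
python3 - <<'E'
from bench import r
import cv2
s=r.read_state();print(s)
for n in ("scene","side","wrist"):
    print(n,r.calibration(n))
    cv2.imwrite(f"pics/{n}0.png",r.camera(n)[:,:,::-1])
E
```

```text
pics
{'time': 0.0, 'joint_positions': array([-1.24560649,  0.33288597, -0.06469952,  1.46094468,  0.02160649,
        1.34990718, -0.08851569]), 'joint_vel': array([-8.68253323e-04, -5.22372599e-04, -6.82873242e-04,  2.79958948e-04,
        6.00736755e-05,  2.66156783e-03, -1.83503376e-03]), 'joint_torque': array([ 6.01830607e-05, -6.23248243e+01,  2.48674129e-02, -3.89883149e+01,
       -6.12710346e-02,  3.98392626e-02,  1.49289131e-04]), 'ee_pos': array([0.21289555, 0.58723417, 0.24074352]), 'eef_rot': array([ 0.12183267,  0.69650542, -0.12284984,  0.69637987]), 'ft_force': array([-0.13029543,  0.11302013, -0.76859162]), 'torque': array([ 0.02329167, -0.01882649, -0.01808759]), 'width': 0.0869603519687945}
scene {'fx': 369.45090832673094, 'fy': 369.45090832673094, 'cx': 317.2759322869402, 'cy': 200.73156772698627, 'xyz': array([0.30159664, 0.29416527, 1.26923753]), 'orientation': array([-0.04319621,  0.14993489,  0.94580782, -0.2847827 ])}
side {'fx': 423.62102234382127, 'fy': 423.62102234382127, 'cx': 309.1344484874025, 'cy': 194.36789694275228, 'xyz': array([-0.2307878 , -0.71373724,  0.72773342]), 'orientation': array([ 0.47371957, -0.20266333, -0.32135666,  0.79451069])}
wrist {'fx': 316.19928447553684, 'fy': 316.19928447553684, 'cx': 316.98900226900304, 'cy': 203.60873320412762, 'xyz': array([0.14271256, 0.61278266, 0.38336861]), 'orientation': array([-0.11377237, -0.07881112,  0.56884539,  0.81071547])}
```

View pics/scene0.png

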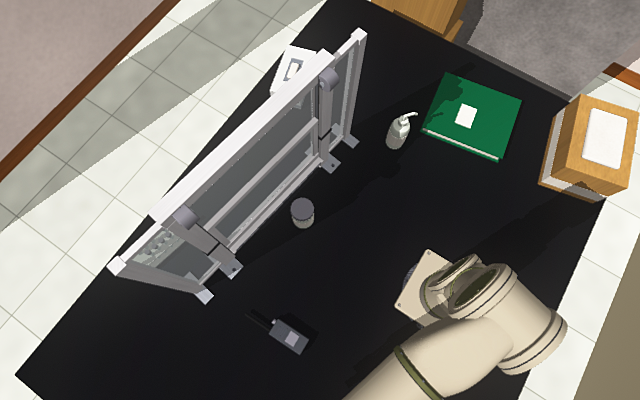

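View pics/side0.png

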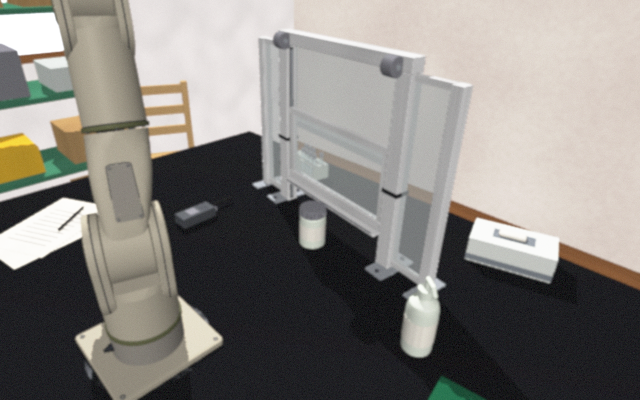

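View pics/wrist0.png

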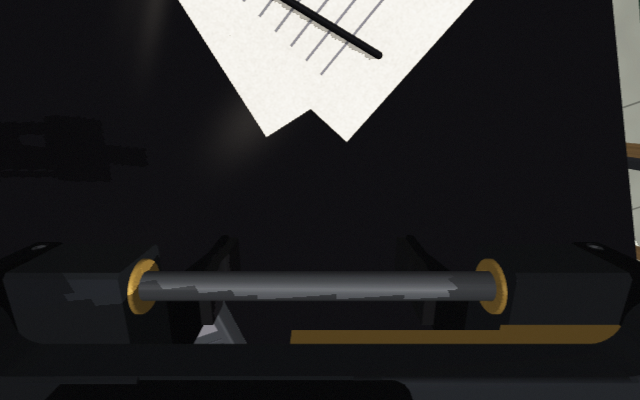

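```bash
cat > h.py <<'E'
import numpy as np, cv2, json
from scipy.spatial.transform import Rotation as R
from bench import r
def ray(c,u,v):
    d=np.array([(u-c['cx'])/c['fx'],-(v-c['cy'])/c['fy'],-1.0])
    return np.array(c['xyz']),R.from_quat(c['orientation']).apply(d)
def onz(c,u,v,z):
    o,d=ray(c,u,v); return o+d*(z-o[2])/d[2]
def proj(c,P):
    p=R.from_quat(c['orientation']).inv().apply(np.atleast_2d(P)-np.array(c['xyz']))
    return np.c_[c['cx']+c['fx']*p[:,0]/-p[:,2],c['cy']+c['fy']*p[:,1]/p[:,2]]
def tri(c1,p1,c2,p2):
    o1,d1=ray(c1,*p1);o2,d2=ray(c2,*p2)
    t=np.linalg.lstsq(np.c_[d1,-d2],o2-o1,rcond=None)[0]
    a=o1+d1*t[0];b=o2+d2*t[1];return (a+b)/2,np.linalg.norm(a-b)
def crop(src,dst,u0,v0,u1,v1,k):
    im=cv2.imread(src)[v0:v1,u0:u1]
    cv2.imwrite(dst,cv2.resize(im,None,fx=k,fy=k,interpolation=cv2.INTER_CUBIC))
def snap(n,f):
    c=r.calibration(n);cv2.imwrite(f,r.camera(n)[:,:,::-1]);return c
E
python3 - <<'E'
from h import *
crop('pics/side0.png','pics/side0a.png',250,20,480,310,2.06*1.0)
crop('pics/side0.png','pics/side0b.png',250,160,450,300,4)
crop('pics/scene0.png','pics/scene0b.png',180,90,380,240,4)
crop('pics/scene0.png','pics/scene0c.png',180,210,340,360,4)
c=r.calibration('scene'); print(onz(c,302,205,.122),onz(c,302,222,0))
E
```

```text
[0.53646993 0.02142109 0.122     ] [0.52596365 0.04460774 0.        ]
```

View pics/side0b.png

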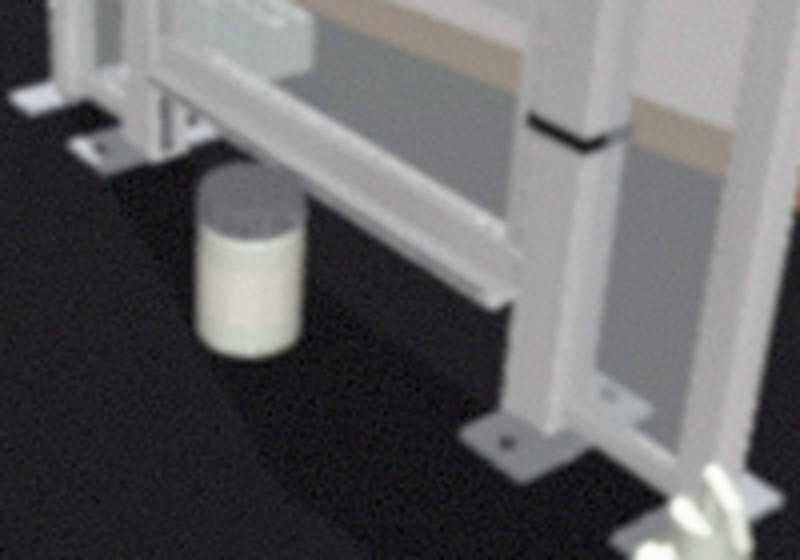

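View pics/scene0b.png

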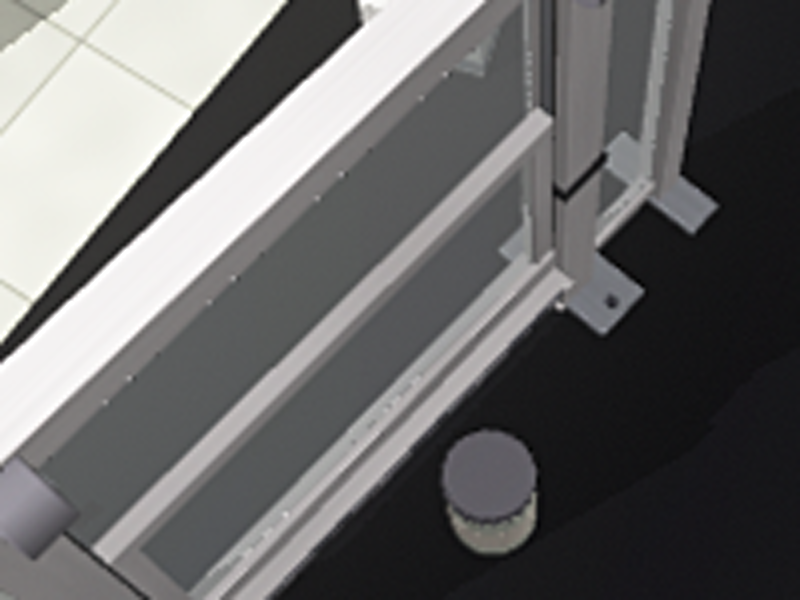

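View pics/scene0c.png

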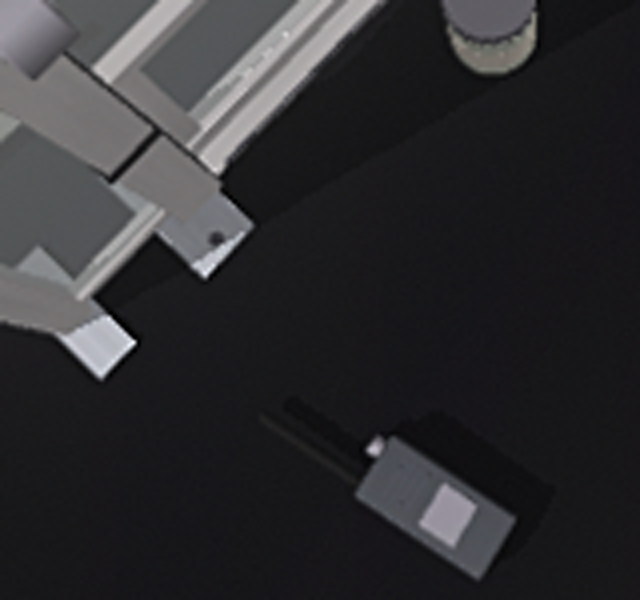

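```bash
cat > fit.py <<'E'
from h import *
from scipy.optimize import least_squares
S=r.calibration('scene');D=r.calibration('side')
F=[(S,(-.085,-.2425,.006),(336,168.4)),(S,(-.085,.2425,.006),(237.6,273.3)),
(S,(-.036,-.2175,'h'),(323,161.75)),(S,(-.036,.2175,'h'),(235.5,253)),
(S,(-.02,-.22,'m'),(320,137.5)),(S,(-.02,-.265,'m'),(331.3,129.3)),(S,(-.02,.22,'m'),(219.5,243.5)),(S,(-.02,.265,'m'),(208,254.5)),
(D,(-.02,-.22,'m'),(382.5,190.5)),(D,(-.02,-.265,'m'),(395.75,196.5)),(D,(-.036,-.2175,'h'),(372.5,235.75)),(D,(-.036,.2175,'h'),(290,182))]
def pts(p):
    x,y,a,h,m=p;c,s=np.cos(a),np.sin(a);o=[]
    for C,q,_ in F:
        z={'h':h,'m':m}.get(q[2],q[2]);o.append((C,[x+c*q[0]-s*q[1],y+s*q[0]+c*q[1],z]))
    return o
def res(p): return np.concatenate([proj(C,P)[0]-f[2] for (C,P),f in zip(pts(p),F)])
f=least_squares(res,[.65,-.05,0,.09,.22],loss='soft_l1')
print(f.x,np.degrees(f.x[2]));print(res(f.x).reshape(-1,2).round(1))
E
python3 fit.py
python3 - <<'E'
from h import *
S=r.calibration('scene');D=r.calibration('side')
print('can top',onz(S,180+489/4,90+473/4,.122)); print('side top',onz(D,250+251/4,160+205/4,.122)) 
print('san',onz(S,397,146,0),onz(D,418,350,0)); 
for u,v in [(355,495),(480,580),(516,518),(395,437)]: print('radio',onz(S,180+u/4,210+v/4,.034))
print('aerial',onz(S,180+262/4,210+415/4,.02))
E
```

```text
[ 0.63878994  0.04966267 -0.13476877  0.08486257  0.22955437] -7.7216818087733685
[[ 1.   4.7]
 [ 6.6 -0. ]
 [-0.1 -0.8]
 [-1.2  1.2]
 [ 0.4  0.8]
 [-1.5 -0.6]
 [-0.5 -1. ]
 [-0.5 -0.1]
 [ 0.4 -0.2]
 [ 0.2  0.7]
 [ 0.3  3.1]
 [-6.7 -1.1]]
can top [0.52958948 0.03009988 0.122     ]
side top [0.51410082 0.01058996 0.122     ]
san [ 0.39278689 -0.40088972  0.        ] [ 0.40776318 -0.42288539  0.        ]
radio [0.40314342 0.40911202 0.034     ]
radio [0.28624899 0.40604729 0.034     ]
radio [0.28807461 0.35335568 0.034     ]
radio [0.4020394  0.35630359 0.034     ]
aerial [0.50255873 0.40244826 0.02      ]
```

Run:
```python
from h import *
S=r.calibration('scene');D=r.calibration('side')
print('side top',onz(D,250+251/4,160+187/4,.122)) 
for n,C in(('S',S),('D',D)):
  for P in ([.53,.03,.122],[.52,.02,.122],[.53,.03,0],[.52,.02,0]): print(n,P,proj(C,[P]))
  ring=[[ .525+.038*np.cos(t),.025+.038*np.sin(t),z] for z in(0,.122) for t in np.linspace(0,6.28,40)]
  p=proj(C,ring);print(p[:40].min(0),p[:40].max(0),p[40:].min(0),p[40:].max(0))
```

```text
side top [0.53236912 0.02880668 0.122     ]
S [0.53, 0.03, 0.122] [[302.16258277 208.15842445]]
S [0.52, 0.02, 0.122] [[306.44442559 207.32965964]]
S [0.53, 0.03, 0] [[303.37097525 218.07493104]]
S [0.52, 0.02, 0] [[307.27405011 217.31238342]]
[294.64767147 207.47440204] [316.00065604 228.07707513] [292.59352228 196.6409502 ] [316.01582796 219.04484346]
D [0.53, 0.03, 0.122] [[311.87855494 206.87645109]]
D [0.52, 0.02, 0.122] [[311.87655967 209.3251924 ]]
D [0.53, 0.03, 0] [[311.04705856 241.94401961]]
D [0.52, 0.02, 0] [[311.03696586 244.62759136]]
[298.41558329 236.25054128] [323.67088409 250.67084197] [298.6580723  201.68799587] [325.10075214 214.85128027]
```

```bash
cat >> fit.py <<'E'
F=[F[i] for i in (2,3,4,5,6,7,8,9)]
f=least_squares(res,f.x); print(f.x);print(res(f.x).reshape(-1,2).round(1))
x,y,a,h,m=f.x
np.save('hatch.npy',f.x)
def H(q): c,s=np.cos(a),np.sin(a); return [x+c*q[0]-s*q[1],y+s*q[0]+c*q[1],q[2]]
for n,C in(('scene',S),('side',D)):
    im=cv2.resize(cv2.imread(f'pics/{n}0.png'),None,fx=4,fy=4,interpolation=cv2.INTER_CUBIC)
    L=[]
    for sy in(-1,1):
        for yy in(.22,.265):
            L.append(((-.02,sy*yy,0),(-.02,sy*yy,.55)))
        L.append(((-.02,sy*.22,m),(-.02,sy*.265,m)));L.append(((-.085,sy*.22,.006),(-.085,sy*.265,.006)))
    L.append(((-.036,-.2175,h),(-.036,.2175,h)));L.append(((-.014,-.2175,h+.25),(-.014,.2175,h+.25)))
    for p,q in L:
        A=proj(C,[H(p),H(q)])*4+1.5
        cv2.line(im,tuple(int(v) for v in A[0]),tuple(int(v) for v in A[1]),(0,0,255),1)
    b=dict(scene=(195,110,355,290),side=(255,120,455,300))[n]
    cr=im[b[1]*4:b[3]*4,b[0]*4:b[2]*4];cv2.imwrite(f'pics/ov_{n}.png',cv2.resize(cr,None,fx=.8,fy=.8,interpolation=cv2.INTER_AREA))
E
python3 fit.py
```

```text
[ 0.63878994  0.04966267 -0.13476877  0.08486257  0.22955437] -7.7216818087733685
[[ 1.   4.7]
 [ 6.6 -0. ]
 [-0.1 -0.8]
 [-1.2  1.2]
 [ 0.4  0.8]
 [-1.5 -0.6]
 [-0.5 -1. ]
 [-0.5 -0.1]
 [ 0.4 -0.2]
 [ 0.2  0.7]
 [ 0.3  3.1]
 [-6.7 -1.1]]
[ 0.6370189   0.04911962 -0.13499423  0.08228776  0.23090565]
[[ 0.4 -0.4]
 [-0.5  1.5]
 [ 1.   0.7]
 [-1.  -0.7]
 [ 0.  -0.9]
 [ 0.  -0. ]
 [ 0.2 -0.3]
 [-0.   0.5]]
```

View pics/ov_scene.png

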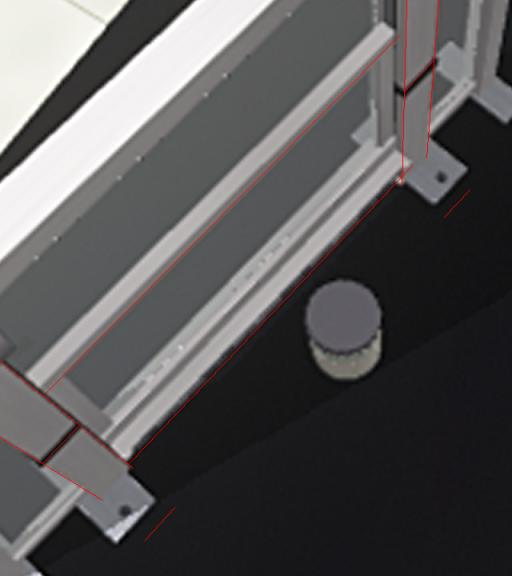

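View pics/ov_side.png

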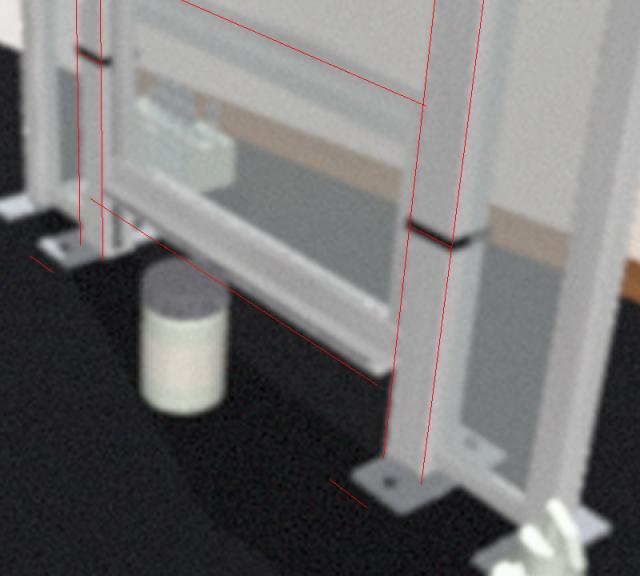

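```bash
python3 - <<'E'
s=open('fit.py').read()
s=s.replace("(-.085,","(-.065,").replace("F=[F[i] for i in (2,3,4,5,6,7,8,9)]","""F=[F[i] for i in range(11)]
Lp=[(348.75,221.6),(330.3,210.2)]
_r=res
def res2(p):
    x,y,a,h,m=p;c,s=np.cos(a),np.sin(a)
    A,B=proj(D,[[x+c*q[0]-s*q[1],y+s*q[0]+c*q[1],h] for q in((-.036,-.2175),(-.036,.2175))])
    n=np.array([-(B-A)[1],(B-A)[0]]);n/=np.linalg.norm(n)
    return np.r_[_r(p),[n@(np.array(l)-A) for l in Lp]]
""").replace("f=least_squares(res,f.x); print(f.x);print(res(f.x).reshape","f=least_squares(res2,f.x); print(f.x);print(res2(f.x).reshape")
open('fit.py','w').write(s)
E
python3 fit.py
```

```text
[ 0.63728707  0.04933648 -0.13541408  0.08619976  0.23069768] -7.7586554827377086
[[-2.7  1.6]
 [ 2.8 -3.8]
 [ 0.3 -0.8]
 [-0.9  1.3]
 [ 0.9  0.8]
 [-1.  -0.6]
 [-0.1 -0.9]
 [-0.1 -0. ]
 [ 0.1 -0.3]
 [-0.1  0.5]
 [ 0.   3. ]
 [-6.9 -1.3]]
[ 0.63614084  0.05019916 -0.13461892  0.09290956  0.23152557]
[[-2.6  1.9]
 [ 2.9 -3.4]
 [ 0.5 -1.3]
 [-1.2  1.4]
 [ 1.   1. ]
 [-0.9 -0.4]
 [-0.  -0.4]
 [-0.   0.4]
 [-0.3 -0.6]
 [-0.5  0.2]
 [-0.2  0.9]
 [-0.1 -0.5]]
```

View pics/ov_scene.png

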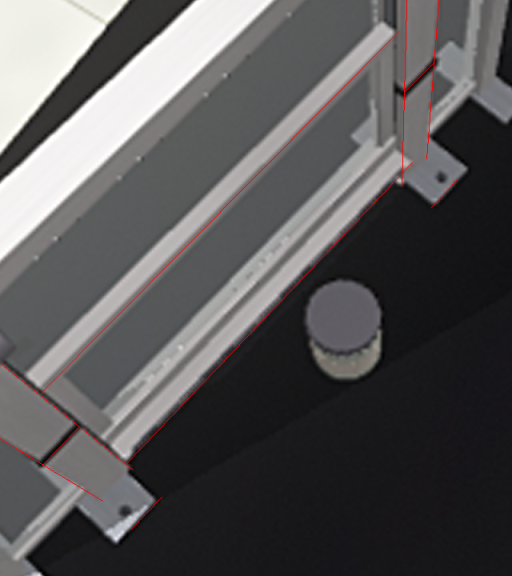

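View pics/ov_side.png

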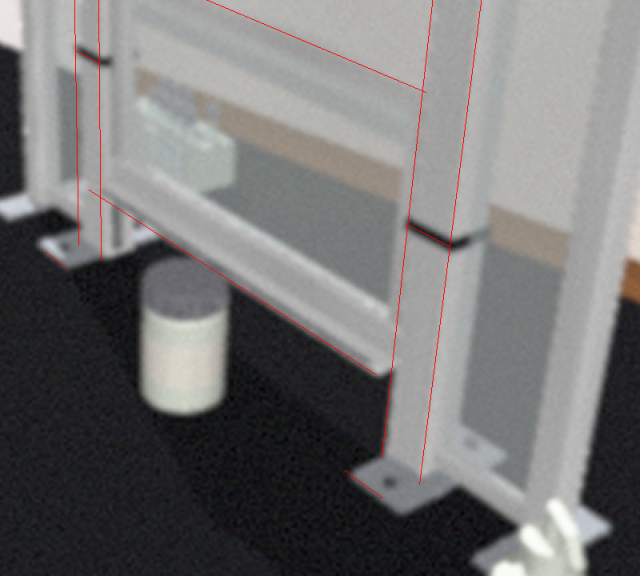

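{"method": "drive_tool", "body": {
  "motion": [
    [-4,0,0,0],
    [-8,0,0,0],
    [-12,0,0,0],
    [-16,0,0,0],
    [-20,0,0,0],
    [-24,0,0,0],
    [-28,0,0,0],
    [-32,0,0,0],
    [-34,0,0,0],
    [-34,0,0,0]
  ]
}}

```text
time: 0.98
ee_pos: [0.2112, 0.5844, 0.5736]
eef_rot: [0.129, 0.695, -0.115, 0.698]
ft_force: [0.3, 1.2, -2.0]
width: 0.0868
```

{"method": "drive_tool", "body": {
  "motion": [
    [0,4,0,0],
    [0,8,0,0],
    [0,12,0,0],
    [0,16,0,0],
    [0,20,0,0],
    [0,24,0,0],
    [0,28,0,0],
    [0,30,0,0],
    [0,30,0,0]
  ]
}}

```text
time: 1.73
ee_pos: [0.2632, 0.726, 0.4788]
eef_rot: [0.14, 0.693, -0.105, 0.699]
ft_force: [0.3, -0.6, -1.0]
width: 0.0869
```

Run:
```python
from h import *
s=r.read_state();print(s['joint_positions'].round(3),R.from_quat(s['eef_rot']).as_matrix().round(3),s['ee_pos'],np.hypot(*s['ee_pos'][:2]))
snap('side','pics/side1.png')
```

```text
[-1.341  0.858  0.507  0.197 -0.441  2.058 -0.007] [[ 0.017  0.34   0.94 ]
 [ 0.048  0.939 -0.341]
 [-0.999  0.051 -0.   ]] [0.26316878 0.72604526 0.47880963] 0.7722690707714407
```

View pics/side1.png

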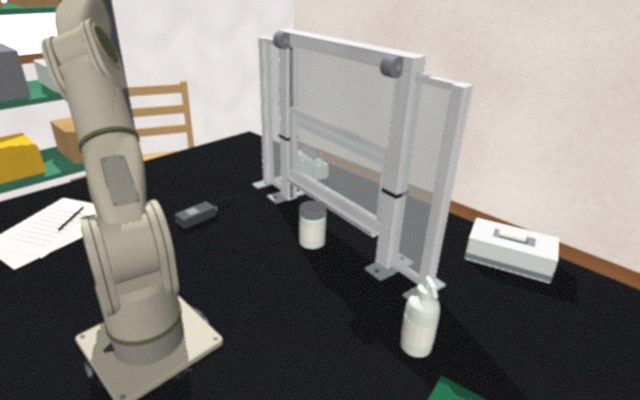

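{"method": "drive_tool", "body": {
  "motion": [
    [0,-2,0,0],
    [0,-4,0,0],
    [0,-4,0,0],
    [0,-4,0,0]
  ]
}}

```text
time: 2.12
ee_pos: [0.2486, 0.6858, 0.4805]
eef_rot: [0.141, 0.693, -0.103, 0.699]
ft_force: [-1.3, 0.4, 0.1]
width: 0.087
```

Run:
```python
from h import *
s=r.read_state();print(s['joint_positions'].round(3),R.from_quat(s['eef_rot']).as_matrix().round(3),s['ee_pos'],np.hypot(*s['ee_pos'][:2]))
```

```text
[-1.487  0.639  0.553  0.594 -0.35   1.909  0.058] [[ 0.018  0.34   0.94 ]
 [ 0.051  0.939 -0.341]
 [-0.999  0.054 -0.001]] [0.24857427 0.68582045 0.48050009] 0.7294784790931499
```

{"method": "drive_tool", "body": {
  "motion": [
    [-2,3.4,0,0],
    [-4,6.8,0,0],
    [-20,34,0,0],
    [-20,34,0,0]
  ]
}}

```text
time: 2.45
ee_pos: [0.2621, 0.7329, 0.4854]
eef_rot: [0.15, 0.695, -0.095, 0.697]
ft_force: [1.4, -0.2, -2.6]
width: 0.0868
```

```bash
cat > st.py <<'E'
from h import *
s=r.read_state();M=R.from_quat(s['eef_rot']).as_matrix()
p=s['ee_pos'];print('q',s['joint_positions'].round(3).tolist());print('p',p.round(4),'r',np.hypot(*p[:2]).round(3));print('x',M[:,0].round(3),'y',M[:,1].round(3),'z',M[:,2].round(3),'tilt',np.degrees(np.arccos(-M[2,0])).round(2),'f',s['ft_force'].round(1),s['time'])
open('log.txt','a').write(json.dumps([s['joint_positions'].tolist(),p.tolist(),list(map(float,s['eef_rot']))])+'\n')
E
python3 st.py
```

```text
q [-1.348, 0.882, 0.744, 0.164, -0.678, 2.057, 0.0]
p [0.2621 0.7329 0.4854] r 0.778
x [ 0.017  0.075 -0.997] y [0.34  0.937 0.077] z [ 0.94  -0.341 -0.01 ] tilt 4.44 f [ 1.4 -0.2 -2.6] 2.45
```

```bash
cat > fk.py <<'E'
import numpy as np, json, itertools
from scipy.spatial.transform import Rotation as R
from scipy.optimize import least_squares
def fk(q,p,sg):
    d1,L1,a3,L2,a5,a6,Lt,b0,t0=p
    A=R.identity();o=np.zeros(3)
    def tr(v):
        nonlocal o; o=o+A.apply(v)
    def ro(ax,an):
        nonlocal A; A=A*R.from_rotvec(np.array(ax)*an)
    Z=(0,0,1);Y=(0,1,0)
    ro(Z,sg[0]*q[0]+b0);tr((0,0,d1));ro(Y,q[1]);ro(Z,sg[1]*q[2]);tr((a3,0,L1));ro(Y,q[3]);tr((a5,0,L2));ro(Z,sg[2]*q[4]);ro(Y,q[5]);tr((a6,0,Lt));ro(Z,sg[3]*q[6]+t0)
    M=A.as_matrix(); # tool x = local z
    return o,np.c_[M[:,2],M[:,0],M[:,1]]
def load():
    D=[json.loads(l) for l in open('log.txt')]
    return D
if __name__=='__main__':
    D=load();best=[]
    def res(p,sg):
        o=[]
        for q,x,e in D:
            P,M=fk(q,p,sg);o+=list(P-x);o+=list(.3*(M-R.from_quat(e).as_matrix()).ravel())
        return np.array(o)
    for sg in itertools.product((1,-1),repeat=4):
      for b0 in (0,np.pi):
       for t0 in (0,np.pi/2,np.pi,-np.pi/2):
        f=least_squares(res,[.3,.4,0,.4,0,.0,.3,b0,t0],args=(sg,))
        best.append((f.cost,sg,f.x))
    best.sort(key=lambda b:b[0])
    for b in best[:4]: print(b[0],b[1],b[2].round(4))
    np.save('fkp.npy',np.r_[best[0][1],best[0][2]])
E
python3 - <<'E'
import json
D=[([-1.24560649,0.33288597,-0.06469952,1.46094468,0.02160649,1.34990718,-0.08851569],[0.21289555,0.58723417,0.24074352],[0.12183267,0.69650542,-0.12284984,0.69637987]),
([-1.341,.858,.507,.197,-.441,2.058,-.007],[.26317,.72605,.47881],[.14,.693,-.105,.699]),
([-1.487,.639,.553,.594,-.35,1.909,.058],[.24857,.68582,.4805],[.141,.693,-.103,.699])]
open('log.txt','a').write(''.join(json.dumps(d)+'\n' for d in D))
E
python3 fk.py
```

```text
3.0470124024631132e-05 (-1, -1, -1, -1) [ 2.1940e-01  4.4670e-01 -1.2200e-02  5.0320e-01 -9.8000e-03  9.0000e-04
  3.0380e-01 -6.8900e-02  3.0727e+00]
3.0470124024631522e-05 (-1, -1, -1, -1) [ 2.1940e-01  4.4670e-01 -1.2200e-02  5.0320e-01 -9.8000e-03  9.0000e-04
  3.0380e-01 -6.8900e-02  3.0727e+00]
3.0470124024633328e-05 (-1, -1, -1, -1) [ 2.1940e-01  4.4670e-01 -1.2200e-02  5.0320e-01 -9.8000e-03  9.0000e-04
  3.0380e-01 -6.8900e-02  3.0727e+00]
3.0470124024637174e-05 (-1, -1, -1, -1) [ 2.1940e-01  4.4670e-01 -1.2200e-02  5.0320e-01 -9.8000e-03  9.0000e-04
  3.0380e-01 -6.8900e-02 -3.2105e+00]
```

{"method": "drive_tool", "body": {
  "motion": [
    [-20,34,0,0],
    [-20,34,0,0],
    [-20,34,0,0]
  ]
}}

```text
time: 2.7
ee_pos: [0.2668, 0.737, 0.4934]
eef_rot: [0.161, 0.689, -0.085, 0.701]
ft_force: [0.6, -1.3, 0.0]
width: 0.087
```

```bash
python3 st.py
```

```text
q [-1.362, 0.915, 1.243, 0.161, -1.143, 2.059, 0.039]
p [0.2668 0.737  0.4934] r 0.784
x [ 0.035  0.102 -0.994] y [0.341 0.934 0.108] z [ 0.939 -0.343 -0.002] tilt 6.18 f [ 0.6 -1.3  0. ] 2.7
```

{"method": "drive_tool", "body": {
  "motion": [
    [-40,0,0,0],
    [-40,0,0,0],
    [-40,0,0,0]
  ]
}}

```text
time: 2.95
ee_pos: [0.2691, 0.7205, 0.5153]
eef_rot: [0.167, 0.687, -0.087, 0.702]
ft_force: [-0.3, -0.2, 0.3]
width: 0.0868
```

```bash
python3 st.py
```

```text
q [-1.341, 0.845, 0.75, 0.161, -0.668, 2.059, 0.0]
p [0.2691 0.7205 0.5153] r 0.769
x [ 0.04   0.108 -0.993] y [0.352 0.929 0.115] z [ 0.935 -0.354 -0.   ] tilt 6.62 f [-0.3 -0.2  0.3] 2.95
```

```bash
cat > sim.py <<'E'
from fk import *
P=np.load('fkp.npy');SG=P[:4];PP=P[4:]
lo=np.array([-2.6,-.5,-1.47,.16,-1.27,.06,-2.6]);hi=np.array([2.6,2.12,1.34,2.42,4.41,2.06,2.6])
vm=np.array([2.22,2.22,2.79,2.79,3.14,3.14,3.14])
def F(q): return fk(q,PP,SG)
def ik(q,p,M,w,clipj=True):
    def res(x):
        a,B=F(x);return np.r_[a-p,w*R.from_matrix(M@B.T).as_rotvec(),1e-3*(x-q)]
    l,h=lo,hi
    if clipj: l=np.maximum(lo,q-.7*vm/12);h=np.minimum(hi,q+.7*vm/12)
    x0=np.clip(q,l+1e-6,h-1e-6)
    return least_squares(res,x0,bounds=(l,h),max_nfev=30).x
def row(q,p0,M0,r_,w,step=.0417):
    tp=p0+M0@(np.array(r_[:3])/100);tM=M0@R.from_rotvec([np.radians(5*r_[3]),0,0]).as_matrix()
    p,M=F(q);d=tp-p;n=np.linalg.norm(d)
    if n>step:d*=step/n
    rv=R.from_matrix(tM@M.T).as_rotvec();a=np.linalg.norm(rv);m=np.radians(7.16)
    if a>m:rv*=m/a
    return ik(q,p+d,R.from_rotvec(rv).as_matrix()@M,w)
def call(q,rows,w):
    p0,M0=F(q)
    for r_ in rows:q=row(q,p0,M0,r_,w)
    return q
def tilt(q): return np.degrees(np.arccos(-F(q)[1][2,0]))
if __name__=='__main__':
    q0=np.array([-1.348,.882,.744,.164,-.678,2.057,0]);q1=np.array([-1.362,.915,1.243,.161,-1.143,2.059,.039])
    qa=np.array([-1.487,.639,.553,.594,-.35,1.909,.058])
    for w in (.1,.2,.3,.5,1,2):
        print(w)
        for q,rw in ((qa,[[-2,3.4,0,0],[-4,6.8,0,0],[-20,34,0,0],[-20,34,0,0]]),(q0,[[-20,34,0,0]]*3),(q1,[[-40,0,0,0]]*3)):
            x=call(q,rw,w);print(x.round(2),F(x)[0].round(4),tilt(x).round(2))
E
python3 fk.py|head -1; python3 sim.py
```

```text
0.00013464945101242216 (-1, -1, -1, -1) [ 1.6470e-01  4.3360e-01 -1.7200e-02  4.9550e-01  1.1000e-03 -1.7900e-02
0.1
[-1.29  0.82  0.07  0.16 -0.06  1.7  -0.05] [0.2851 0.7858 0.5516] 26.62
[-1.31  0.84  0.26  0.16 -0.24  1.63 -0.05] [0.2902 0.8073 0.5401] 29.14
[-1.35  0.76  0.85  0.16 -0.77  1.93  0.01] [0.264  0.7138 0.5956] 19.73
0.2
[-1.29  0.83  0.03  0.16 -0.02  1.91 -0.06] [0.2713 0.7476 0.5208] 13.49
[-1.31  0.85  0.26  0.16 -0.24  1.85 -0.04] [0.2765 0.7695 0.5101] 16.4
[-1.35  0.77  0.75  0.16 -0.67  2.03  0.01] [0.2574 0.6959 0.5773] 12.57
0.3
[-1.29  0.84  0.02  0.16 -0.02  2.   -0.06] [0.2657 0.7323 0.509 ] 8.08
[-1.31  0.86  0.26  0.16 -0.24  1.95 -0.04] [0.2697 0.7506 0.4958] 9.9
[-1.35  0.77  0.75  0.16 -0.67  2.06  0.01] [0.2564 0.6934 0.5696] 10.58
0.5
[-1.29  0.85  0.02  0.16 -0.01  2.05 -0.06] [0.2626 0.7236 0.5026] 4.92
[-1.31  0.87  0.26  0.16 -0.24  2.01 -0.04] [0.2661 0.7407 0.4887] 6.45
[-1.38  0.76  0.75  0.23 -0.63  2.06  0.03] [0.255  0.6897 0.5565] 8.32
1
[-1.29  0.86  0.    0.16 -0.    2.06 -0.06] [0.2629 0.7245 0.4941] 3.71
[-1.31  0.87  0.26  0.16 -0.24  2.03 -0.04] [0.2646 0.7365 0.4857] 4.97
[-1.4   0.75  0.75  0.28 -0.61  2.06  0.04] [0.2536 0.686  0.5478] 6.76
2
[-1.29  0.85  0.    0.18 -0.    2.06 -0.06] [0.2624 0.723  0.4921] 3.21
[-1.31  0.87  0.26  0.16 -0.24  2.03 -0.04] [0.2642 0.7355 0.485 ] 4.6
[-1.41  0.74  0.76  0.29 -0.61  2.06  0.05] [0.2533 0.6852 0.5448] 6.32
```

{"method": "drive_tool", "body": {
  "motion": [
    [0,40,0,0]
  ]
}}

```text
time: 3.03
ee_pos: [0.2619, 0.7263, 0.5097]
eef_rot: [0.16, 0.7, -0.079, 0.691]
ft_force: [-2.3, 1.3, -2.6]
width: 0.087
```

```bash
python3 st.py
```

```text
q [-1.341, 0.859, 0.831, 0.161, -0.783, 2.059, 0.011]
p [0.2619 0.7263 0.5097] r 0.772
x [ 0.007  0.115 -0.993] y [0.334 0.936 0.111] z [ 0.942 -0.333 -0.031] tilt 6.61 f [-2.3  1.3 -2.6] 3.0333
```

{"method": "drive_tool", "body": {
  "motion": [
    [10,40,0,0],
    [20,80,0,0],
    [30,120,0,0],
    [40,160,0,0],
    [50,200,0,0],
    [60,240,0,0]
  ]
}}

```text
time: 3.53
ee_pos: [0.2881, 0.7639, 0.4604]
eef_rot: [0.173, 0.693, -0.079, 0.696]
ft_force: [-0.5, 0.2, 1.0]
width: 0.0869
```

```bash
python3 st.py
```

```text
q [-1.336, 0.969, 1.339, 0.161, -1.268, 1.997, 0.045]
p [0.2881 0.7639 0.4604] r 0.816
x [ 0.028  0.131 -0.991] y [0.35  0.927 0.132] z [ 0.936 -0.35  -0.02 ] tilt 7.67 f [-0.5  0.2  1. ] 3.5333
```

{"method": "drive_tool", "body": {
  "motion": [
    [0,40,0,0],
    [0,80,0,0],
    [0,120,0,0]
  ]
}}

```text
time: 3.78
ee_pos: [0.3002, 0.7997, 0.4203]
eef_rot: [0.184, 0.69, -0.067, 0.697]
ft_force: [0.2, 0.3, 0.5]
width: 0.087
```

```bash
python3 st.py
```

```text
q [-1.334, 1.021, 1.327, 0.161, -1.268, 1.911, 0.044]
p [0.3002 0.7997 0.4203] r 0.854
x [ 0.039  0.161 -0.986] y [0.348 0.923 0.164] z [ 0.937 -0.35  -0.02 ] tilt 9.51 f [0.2 0.3 0.5] 3.7833
```

{"method": "drive_tool", "body": {
  "motion": [
    [0,40,0,0],
    [0,80,0,0],
    [0,120,0,0]
  ]
}}

```text
time: 4.03
ee_pos: [0.3106, 0.8286, 0.389]
eef_rot: [0.196, 0.686, -0.055, 0.698]
ft_force: [0.6, -0.3, -0.2]
width: 0.0873
```

```bash
python3 st.py
```

```text
q [-1.332, 1.062, 1.317, 0.161, -1.267, 1.835, 0.043]
p [0.3106 0.8286 0.389 ] r 0.885
x [ 0.051  0.192 -0.98 ] y [0.346 0.917 0.198] z [ 0.937 -0.35  -0.019] tilt 11.46 f [ 0.6 -0.3 -0.2] 4.0333
```

Run:
```python
from h import *
snap('side','pics/side2.png');snap('wrist','pics/wrist2.png')
a=cv2.imread('pics/side2.png');b=cv2.imread('pics/wrist2.png')
cv2.imwrite('pics/two.png',cv2.resize(np.hstack([a,b]),(800,250)))
cv2.imwrite('pics/two.png',cv2.resize(np.vstack([a,b]),(480,600)))
```

```text
(no output)
```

View pics/two.png

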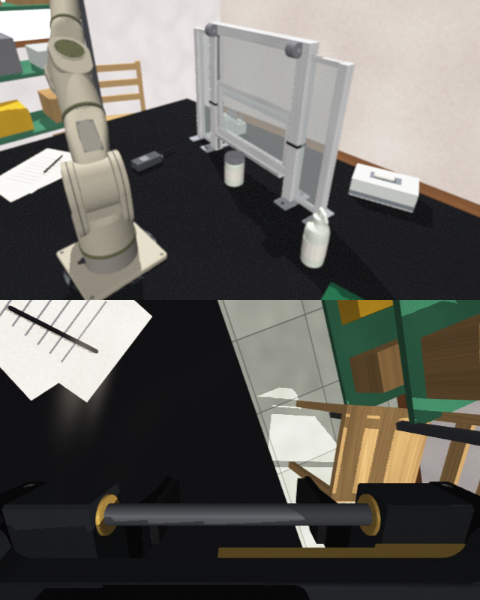

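{"method": "drive_tool", "body": {
  "motion": [
    [-1,-1.5,4,0.6],
    [-2,-3,8,1.2],
    [-3,-4.5,12,1.8],
    [-4,-6,16,2.4],
    [-4,-7,20,3.0],
    [-4,-8,24,3.4],
    [-4,-8,24,3.4]
  ]
}}

```text
time: 4.72
ee_pos: [0.5111, 0.6573, 0.4097]
eef_rot: [0.301, 0.669, -0.16, 0.66]
ft_force: [1.0, -0.9, -0.7]
width: 0.087
```

```bash
python3 st.py
```

```text
q [-1.252, 0.925, 1.288, 0.57, -1.105, 1.806, 0.21]
p [0.5111 0.6573 0.4097] r 0.833
x [ 0.053  0.192 -0.98 ] y [0.614 0.768 0.184] z [ 0.788 -0.611 -0.077] tilt 11.48 f [ 1.  -0.9 -0.7] 4.7167
```

{"method": "drive_tool", "body": {
  "motion": [
    [0,40,0,0],
    [0,80,0,0],
    [0,120,0,0],
    [0,160,0,0],
    [0,200,0,0]
  ]
}}

```text
time: 5.13
ee_pos: [0.5448, 0.7119, 0.3815]
eef_rot: [0.31, 0.665, -0.147, 0.664]
ft_force: [-1.1, 0.9, 0.4]
width: 0.0871
```

```bash
python3 st.py
```

```text
q [-1.015, 1.068, 1.253, 0.163, -1.267, 1.802, 0.034]
p [0.5448 0.7119 0.3815] r 0.896
x [ 0.073  0.218 -0.973] y [0.607 0.765 0.217] z [ 0.791 -0.606 -0.076] tilt 13.28 f [-1.1  0.9  0.4] 5.1333
```

{"method": "drive_tool", "body": {
  "motion": [
    [-20,40,0,0],
    [-40,80,0,0],
    [-60,120,0,0]
  ]
}}

```text
time: 5.38
ee_pos: [0.5427, 0.713, 0.4086]
eef_rot: [0.321, 0.66, -0.131, 0.667]
ft_force: [0.1, -0.4, 1.3]
width: 0.0869
```

```bash
python3 st.py
```

```text
q [-1.018, 1.039, 1.253, 0.161, -1.267, 1.791, 0.035]
p [0.5427 0.713  0.4086] r 0.896
x [ 0.095  0.25  -0.964] y [0.598 0.76  0.256] z [ 0.796 -0.601 -0.077] tilt 15.5 f [ 0.1 -0.4  1.3] 5.3833
```

{"method": "drive_tool", "body": {
  "motion": [
    [-20,40,0,0],
    [-40,80,0,0],
    [-60,120,0,0],
    [-80,160,0,0],
    [-100,200,0,0],
    [-120,240,0,0]
  ]
}}

```text
time: 5.88
ee_pos: [0.5416, 0.7009, 0.4461]
eef_rot: [0.333, 0.654, -0.12, 0.669]
ft_force: [0.2, 0.0, 0.2]
width: 0.0868
```

```bash
python3 st.py
```

```text
q [-1.013, 0.996, 1.258, 0.161, -1.267, 1.801, 0.037]
p [0.5416 0.7009 0.4461] r 0.886
x [ 0.116  0.275 -0.954] y [0.596 0.749 0.289] z [ 0.794 -0.602 -0.077] tilt 17.38 f [0.2 0.  0.2] 5.8833
```

{"method": "drive_tool", "body": {
  "motion": [
    [-20,40,0,0]
  ]
}}

```text
time: 5.97
ee_pos: [0.5449, 0.7033, 0.4562]
eef_rot: [0.342, 0.649, -0.111, 0.67]
ft_force: [0.3, 0.6, 0.5]
width: 0.0868
```

```bash
python3 st.py
```

```text
q [-1.012, 0.986, 1.258, 0.162, -1.267, 1.783, 0.037]
p [0.5449 0.7033 0.4562] r 0.89
x [ 0.132  0.296 -0.946] y [0.593 0.741 0.315] z [ 0.794 -0.603 -0.078] tilt 18.9 f [0.3 0.6 0.5] 5.9667
```

{"method": "drive_tool", "body": {
  "motion": [
    [-12,40,0,0],
    [-12,40,0,0]
  ]
}}

```text
time: 6.13
ee_pos: [0.5512, 0.7097, 0.4663]
eef_rot: [0.355, 0.642, -0.097, 0.672]
ft_force: [-0.6, -0.6, -0.1]
width: 0.0874
```

{"method": "drive_tool", "body": {
  "motion": [
    [-12,40,0,0],
    [-12,40,0,0]
  ]
}}

```text
time: 6.3
ee_pos: [0.5566, 0.7148, 0.4756]
eef_rot: [0.366, 0.636, -0.086, 0.674]
ft_force: [-0.2, -1.0, 0.0]
width: 0.0869
```

{"method": "drive_tool", "body": {
  "motion": [
    [-12,40,0,0],
    [-12,40,0,0]
  ]
}}

```text
time: 6.47
ee_pos: [0.5611, 0.7187, 0.4878]
eef_rot: [0.378, 0.63, -0.074, 0.675]
ft_force: [0.2, -0.3, -0.2]
width: 0.0869
```

{"method": "drive_tool", "body": {
  "motion": [
    [-12,40,0,0],
    [-12,40,0,0]
  ]
}}

```text
time: 6.63
ee_pos: [0.5651, 0.7214, 0.5019]
eef_rot: [0.389, 0.623, -0.061, 0.676]
ft_force: [0.5, -0.8, 0.1]
width: 0.0869
```

```bash
python3 st.py
```

```text
q [-1.009, 0.951, 1.255, 0.162, -1.267, 1.671, 0.038]
p [0.5651 0.7214 0.5019] r 0.916
x [ 0.217  0.402 -0.89 ] y [0.567 0.69  0.45 ] z [ 0.794 -0.602 -0.078] tilt 27.16 f [ 0.5 -0.8  0.1] 6.6333
```

```bash
python3 fk.py|head -1
cat > reach.py <<'E'
from sim import *
rng=np.random.default_rng(0)
hx,hy,ha,_,_=np.load('hatch.npy')
def H(x,y,z): c,s=np.cos(ha),np.sin(ha);return np.array([hx+c*x-s*y,hy+s*x+c*y,z])
def orient(t,az,tw):
    # tool x tilted t from down toward az; tw=0: tool y along az(tilted); 
    d=np.array([np.cos(az),np.sin(az),0]);x=np.sin(t)*d-np.cos(t)*np.array([0,0,1]);y=np.cos(t)*d+np.sin(t)*np.array([0,0,1]);z=np.cross(x,y)
    M=np.c_[x,y,z];return M@R.from_rotvec([tw,0,0]).as_matrix()
def best(p,M,n=25,q0=None):
    b=None
    for i in range(n):
        x0=rng.uniform(lo,hi) if (q0 is None or i>0) else q0
        def res(x):
            a,B=F(x);return np.r_[a-p,.5*R.from_matrix(M@B.T).as_rotvec()]
        f=least_squares(res,np.clip(x0,lo+1e-4,hi-1e-4),bounds=(lo,hi))
        if b is None or f.cost<b[0]:b=(f.cost,f.x)
        if b[0]<1e-9:break
    return b
if __name__=='__main__':
  for t in (30,40,50,60,75,90):
    for pos in ((.03,0,.05),(-.06,0,.08),(-.06,0,.24),(-.17,-.04,.05)):
        for tw in (-np.pi/2,np.pi/2):
            c,x=best(H(*pos),orient(np.radians(t),ha,tw));print(t,pos,round(tw,1),'%.1e'%c,x.round(2))
E
python3 reach.py
```

```text
0.0007076859774417923 (-1, -1, -1, -1) [ 0.2845  0.4153 -0.0117  0.4891 -0.0035 -0.0248  0.3332 -0.0495  3.0931]
Still running in the background as job /tmp/bash_jobs.1000/44b554740274 (pid 1331). You'll get a notice when it ends.
```

```bash
kill -- -$(cat /tmp/bash_jobs.1000/44b554740274/pid)
cat > fk.py <<'E'
import numpy as np, json
from scipy.spatial.transform import Rotation as R
from scipy.optimize import least_squares
def rz(a):c,s=np.cos(a),np.sin(a);return np.array([[c,-s,0],[s,c,0],[0,0,1.]])
def ry(a):c,s=np.cos(a),np.sin(a);return np.array([[c,0,s],[0,1.,0],[-s,0,c]])
AX=[('z',-1),('y',1),('z',-1),('y',1),('z',-1),('y',1),('z',-1)]
def fk(q,p):
    # p: 7 offsets xyz after each joint (21), 7 joint offsets, base offset z
    A=np.eye(3);o=np.array([0,0,0.])
    for i in range(7):
        ax,s=AX[i];a=s*q[i]+p[21+i]
        A=A@(rz(a) if ax=='z' else ry(a));o=o+A@p[3*i:3*i+3]
    return o,np.c_[A[:,2],A[:,0],A[:,1]]
def load():
    return [json.loads(l) for l in open('log.txt')]
def p0():
    p=np.zeros(28);p[2]=.22;p[5]=.0;p[8]=.447;p[14]=.503;p[20]=.304;p[27]=np.pi;return p
if __name__=='__main__':
    D=load();pr=p0()
    Rm=[R.from_quat(e).as_matrix() for _,_,e in D]
    def res(p):
        o=[]
        for (q,x,e),M0 in zip(D,Rm):
            P,M=fk(q,p);o+=list((P-x)/.003);o+=list((M-M0).ravel()/.01)
        sig=np.r_[np.full(21,.05),np.full(7,.03)]
        sig[[2,8,14,20]]=.2
        return np.r_[o,(p-pr)/sig]
    f=least_squares(res,pr);p=f.x
    print(f.cost);print(p[:21].reshape(7,3).round(4));print(p[21:].round(4))
    e=[np.linalg.norm(fk(q,p)[0]-x)*1e3 for q,x,_ in D];print('mm',np.round(e,1));print('rot',[round(np.degrees(np.linalg.norm(R.from_matrix(fk(q,p)[1]@M.T).as_rotvec())),2) for (q,_,_),M in zip(D,Rm)])
    np.save('fkp.npy',p)
E
timeout 100 python3 fk.py; wc -l log.txt
```

```text
0.17788936710248876
[[-4.000e-04 -1.040e-02  2.578e-01]
 [ 1.000e-04 -1.040e-02  1.000e-04]
 [-2.000e-04 -1.160e-02  4.485e-01]
 [ 3.000e-04 -1.160e-02 -7.000e-04]
 [-4.000e-04  4.000e-04  4.911e-01]
 [ 1.200e-03  4.000e-04  1.700e-03]
 [ 1.400e-03  2.400e-03  3.308e-01]]
[ 2.0000e-04  2.0000e-04  0.0000e+00 -2.0000e-04  1.0000e-04 -2.0000e-04
  3.1419e+00]
mm [0.2 0.2 0.3 0.3 0.1 0.2 0.1 0.1 0.  0.  0.  0.1 0.1 0.  0.  0.1]
rot [np.float64(0.01), np.float64(0.01), np.float64(0.04), np.float64(0.09), np.float64(0.01), np.float64(0.01), np.float64(0.01), np.float64(0.0), np.float64(0.0), np.float64(0.01), np.float64(0.01), np.float64(0.0), np.float64(0.01), np.float64(0.01), np.float64(0.01), np.float64(0.01)]
16 log.txt
```

```bash
python3 - <<'E'
s=open('sim.py').read().replace("P=np.load('fkp.npy');SG=P[:4];PP=P[4:]","PP=np.load('fkp.npy')").replace("fk(q,PP,SG)","fk(q,PP)")
open('sim.py','w').write(s)
E
cat > /tmp/x.py <<'E'
import sys;sys.path.insert(0,'.')
from reach import *
for t in (30,40,50,60,75,90):
    for pos in ((.03,0,.05),(-.06,0,.08),(-.06,0,.24),(-.17,-.04,.05)):
        for tw in (-np.pi/2,np.pi/2):
            c,x=best(H(*pos),orient(np.radians(t),ha,tw),12);print(t,pos,round(tw,1),'%.1e'%c,x.round(2),flush=True)
E
timeout 400 python3 /tmp/x.py
```

```text
30 (0.03, 0, 0.05) -1.6 1.6e-16 [ 0.88  1.02 -1.47  1.95  1.61  1.1   0.27]
30 (0.03, 0, 0.05) 1.6 1.9e-16 [-0.6   0.37  0.43  2.    0.09  0.3  -2.02]
30 (-0.06, 0, 0.08) -1.6 1.8e-14 [-0.44  0.13  0.15  2.2   0.53  0.38  0.69]
30 (-0.06, 0, 0.08) 1.6 1.0e-16 [-1.39  0.29  1.21  2.22 -0.24  0.33 -1.76]
30 (-0.06, 0, 0.24) -1.6 4.0e-15 [ 0.48 -0.07 -0.73  2.    0.22  0.72  1.04]
30 (-0.06, 0, 0.24) 1.6 6.4e-16 [ 1.47 -0.5  -1.41  1.97 -0.58  0.78 -1.43]
30 (-0.17, -0.04, 0.05) -1.6 2.7e-06 [ 1.2   0.   -1.47  2.42  0.71  0.31  0.53]
30 (-0.17, -0.04, 0.05) 1.6 1.4e-07 [ 1.2  -0.   -1.47  2.41  0.7   0.31 -2.6 ]
40 (0.03, 0, 0.05) -1.6 7.6e-18 [ 0.9   1.01 -1.44  2.07  1.87  1.05  0.05]
40 (0.03, 0, 0.05) 1.6 2.4e-17 [-1.01  0.47  0.85  2.15 -1.15  0.06 -0.91]
40 (-0.06, 0, 0.08) -1.6 2.1e-17 [-0.63  0.11  0.29  2.33  1.3   0.29 -0.12]
40 (-0.06, 0, 0.08) 1.6 2.2e-16 [-1.51  0.27  1.26  2.34  0.5   0.09 -2.54]
40 (-0.06, 0, 0.24) -1.6 3.0e-16 [-0.53 -0.18  0.16  2.18  0.63  0.59  0.65]
40 (-0.06, 0, 0.24) 1.6 5.5e-15 [ 1.27 -0.5  -1.29  2.11 -0.59  0.53 -1.45]
40 (-0.17, -0.04, 0.05) -
[... 1907 characters left out ...]
7]
75 (-0.17, -0.04, 0.05) 1.6 5.4e-03 [ 0.58  1.51 -1.    2.42  3.11  1.97  2.6 ]
90 (0.03, 0, 0.05) -1.6 2.8e-17 [-0.26  0.9  -0.12  2.25  2.68  1.61 -1.49]
90 (0.03, 0, 0.05) 1.6 1.1e-15 [-1.54  1.69  0.96  2.29  2.26  0.81  0.51]
90 (-0.06, 0, 0.08) -1.6 5.7e-14 [ 0.54  1.19 -0.87  2.41  3.13  1.87 -0.78]
90 (-0.06, 0, 0.08) 1.6 5.5e-11 [ 0.34  1.03 -0.74  2.42  2.94  1.87  2.14]
90 (-0.06, 0, 0.24) -1.6 9.2e-04 [ 0.84  1.22 -1.47  2.42  2.94  1.69 -0.33]
90 (-0.06, 0, 0.24) 1.6 8.8e-04 [ 0.78  0.97 -1.4   2.42  2.78  1.65  2.6 ]
90 (-0.17, -0.04, 0.05) -1.6 1.4e-03 [ 0.88  1.79 -0.76  2.42  3.86  1.92 -0.31]
90 (-0.17, -0.04, 0.05) 1.6 1.6e-03 [ 0.66  1.6  -0.73  2.42  3.63  2.06  2.6 ]
```

```bash
cat > /tmp/x.py <<'E'
import sys;sys.path.insert(0,'.')
from reach import *
for t in (40,45,50,55):
    for pos in ((-.11,-.034,.05),(-.11,-.034,.065),(-.11,-.034,.08),(-.11,-.034,.2),(.06,-.03,.05)):
            c,x=best(H(*pos),orient(np.radians(t),ha,-np.pi/2),12);print(t,pos,'%.1e'%c,x.round(2),flush=True)
E
timeout 400 python3 /tmp/x.py
```

```text
40 (-0.11, -0.034, 0.05) 9.2e-19 [ 1.09  0.51 -1.47  2.41  1.75  0.71 -0.24]
40 (-0.11, -0.034, 0.065) 6.3e-16 [ 1.05  0.26 -1.38  2.41  1.61  0.49 -0.24]
40 (-0.11, -0.034, 0.08) 3.6e-14 [ 0.34  0.02 -0.66  2.42  1.38  0.3  -0.15]
40 (-0.11, -0.034, 0.2) 1.1e-15 [ 0.08 -0.25 -0.36  2.32  0.44  0.45  0.8 ]
40 (0.06, -0.03, 0.05) 1.1e-15 [ 0.66  0.58 -0.96  2.03  1.64  0.57 -0.02]
45 (-0.11, -0.034, 0.05) 1.3e-04 [ 1.05  0.65 -1.47  2.42  1.92  0.87 -0.33]
45 (-0.11, -0.034, 0.065) 1.0e-04 [ 1.07  0.48 -1.47  2.42  1.84  0.73 -0.35]
45 (-0.11, -0.034, 0.08) 7.6e-05 [ 1.1   0.3  -1.47  2.42  1.76  0.57 -0.36]
45 (-0.11, -0.034, 0.2) 4.0e-18 [ 0.   -0.28 -0.32  2.39  0.7   0.38  0.52]
45 (0.06, -0.03, 0.05) 8.6e-16 [-0.51  0.39  0.36  2.14  2.3   0.17 -1.06]
50 (-0.11, -0.034, 0.05) 5.7e-04 [ 1.01  0.85 -1.47  2.42  2.09  1.07 -0.34]
50 (-0.11, -0.034, 0.065) 5.4e-04 [ 1.02  0.67 -1.47  2.42  2.01  0.94 -0.39]
50 (-0.11, -0.034, 0.08) 4.9e-04 [ 1.04  0.49 -1.47  2.42  1.93  0.79 -0.43]
50 (-0.11, -0.034, 0.2) 3.8e-07 [ 0.91 -0.5  -1.07  2.42 -0.68  0.17  1.76]
50 (0.06, -0.03, 0.05) 2.6e-14 [ 0.38  0.47 -0.63  2.15  2.17  0.53 -0.66]
55 (-0.11, -0.034, 0.05) 1.2e-03 [ 0.98  1.1  -1.47  2.42  2.29  1.3  -0.3 ]
55 (-0.11, -0.034, 0.065) 1.2e-03 [ 0.97  0.91 -1.47  2.42  2.19  1.18 -0.37]
55 (-0.11, -0.034, 0.08) 1.2e-03 [ 0.98  0.72 -1.47  2.42  2.1   1.04 -0.44]
55 (-0.11, -0.034, 0.2) 2.3e-04 [ 0.89 -0.45 -1.11  2.42  0.1   0.06  0.97]
55 (0.06, -0.03, 0.05) 1.8e-15 [-0.88  0.55  0.73  2.24  2.96  0.41 -1.9 ]
```

{"method": "drive_tool", "body": {
  "motion": [
    [-8,40,0,0],
    [-8,40,0,0]
  ]
}}

```text
time: 6.8
ee_pos: [0.5704, 0.7267, 0.5118]
eef_rot: [0.4, 0.616, -0.049, 0.677]
ft_force: [-0.7, 0.2, -0.7]
width: 0.0869
```

{"method": "drive_tool", "body": {
  "motion": [
    [-8,40,0,0],
    [-8,40,0,0]
  ]
}}

```text
time: 6.97
ee_pos: [0.5754, 0.7312, 0.523]
eef_rot: [0.411, 0.608, -0.037, 0.678]
ft_force: [0.9, 0.1, 0.3]
width: 0.0872
```

{"method": "drive_tool", "body": {
  "motion": [
    [-8,40,0,0],
    [-8,40,0,0]
  ]
}}

```text
time: 7.13
ee_pos: [0.5794, 0.7343, 0.5367]
eef_rot: [0.422, 0.601, -0.024, 0.678]
ft_force: [-0.5, 0.5, 0.0]
width: 0.0867
```

{"method": "drive_tool", "body": {
  "motion": [
    [-8,40,0,0],
    [-8,40,0,0]
  ]
}}

```text
time: 7.3
ee_pos: [0.5827, 0.7362, 0.5521]
eef_rot: [0.433, 0.593, -0.012, 0.679]
ft_force: [0.6, 0.6, 0.7]
width: 0.0873
```

```bash
python3 st.py
```

```text
q [-1.007, 0.917, 1.253, 0.161, -1.267, 1.56, 0.039]
p [0.5827 0.7362 0.5521] r 0.939
x [ 0.296  0.497 -0.816] y [0.53  0.625 0.573] z [ 0.795 -0.602 -0.079] tilt 35.36 f [0.6 0.6 0.7] 7.3
```

{"method": "drive_tool", "body": {
  "motion": [
    [-2.5,-2.6,1.6,0],
    [-5,-5.2,3.2,0],
    [-7.5,-7.8,4.8,0],
    [-10,-10.4,6.4,0],
    [-12.5,-13,8,0],
    [-15,-15.6,9.6,0],
    [-17.5,-18.2,11.2,0],
    [-20,-20.8,12.8,0],
    [-22.5,-23.4,14.4,0],
    [-25,-26,16,0],
    [-27.5,-28.6,17.6,0],
    [-30,-31.2,19.3,0]
  ]
}}

```text
time: 8.3
ee_pos: [0.4926, 0.3543, 0.5927]
eef_rot: [0.43, 0.596, -0.011, 0.678]
ft_force: [1.7, 1.8, -2.8]
width: 0.0868
```

```bash
python3 st.py
```

```text
q [-1.851, -0.292, 0.986, 1.341, 0.11, 1.357, 0.107]
p [0.4926 0.3543 0.5927] r 0.607
x [ 0.29   0.498 -0.818] y [0.527 0.63  0.57 ] z [ 0.799 -0.596 -0.079] tilt 35.16 f [ 1.7  1.8 -2.8] 8.3
```

{"method": "drive_tool", "body": {
  "motion": [
    [-2,-2.6,2,0],
    [-4,-5.2,4,0],
    [-6,-7.8,6,0],
    [-8,-10.4,8,0],
    [-10,-13,10,0],
    [-12,-15.6,12,0],
    [-14,-18.2,14,0],
    [-16,-20.8,16,0],
    [-18,-23.4,18,0],
    [-20,-26,20,0],
    [-22,-28.6,22,0],
    [-24,-31.2,24,0],
    [-26,-34,26,0]
  ]
}}

```text
time: 9.38
ee_pos: [0.4442, -0.1495, 0.5915]
eef_rot: [0.433, 0.594, -0.013, 0.678]
ft_force: [0.8, -0.2, 0.8]
width: 0.0871
```

```bash
python3 st.py
```

```text
q [-1.066, -0.481, 1.119, 1.285, -0.115, 1.78, 0.925]
p [ 0.4442 -0.1495  0.5915] r 0.469
x [ 0.295  0.496 -0.817] y [0.532 0.625 0.571] z [ 0.794 -0.603 -0.08 ] tilt 35.24 f [ 0.8 -0.2  0.8] 9.3833
```

{"method": "drive_tool", "body": {
  "motion": [
    [-2.1,-2.7,2.3,0],
    [-4.2,-5.4,4.6,0],
    [-6.3,-8.1,6.9,0],
    [-8.4,-10.8,9.2,0],
    [-10.5,-13.5,11.5,0],
    [-12.6,-16.2,13.8,0],
    [-14.7,-18.9,16.1,0],
    [-16.8,-21.6,18.4,0],
    [-18.9,-24.3,20.7,0],
    [-21,-27,23,0],
    [-23,-29.2,25.5,0],
    [-23,-29.2,25.5,0]
  ]
}}

```text
time: 10.38
ee_pos: [0.3359, -0.3149, 0.5688]
eef_rot: [0.429, 0.585, -0.024, 0.688]
ft_force: [0.4, 0.5, -0.2]
width: 0.0866
```

```bash
python3 st.py
```

```text
q [-0.901, -0.5, 1.339, 1.209, -0.115, 1.95, 1.271]
p [ 0.3359 -0.3149  0.5688] r 0.46
x [ 0.315  0.469 -0.825] y [0.535 0.63  0.563] z [ 0.784 -0.619 -0.052] tilt 34.41 f [ 0.4  0.5 -0.2] 10.3833
```

{"method": "drive_tool", "body": {
  "motion": [
    [-19,-25,25,0],
    [-19,-25,25,0]
  ]
}}

```text
time: 10.55
ee_pos: [0.3119, -0.3375, 0.5628]
eef_rot: [0.425, 0.576, -0.034, 0.697]
ft_force: [0.6, -1.0, -0.2]
width: 0.0871
```

{"method": "drive_tool", "body": {
  "motion": [
    [-19,-25,25,0],
    [-19,-25,25,0]
  ]
}}

```text
time: 10.72
ee_pos: [0.2887, -0.3579, 0.5587]
eef_rot: [0.421, 0.568, -0.045, 0.705]
ft_force: [0.6, -0.4, 0.3]
width: 0.0871
```

```bash
python3 st.py
```

```text
q [-0.772, -0.5, 1.339, 1.222, -0.088, 1.953, 1.39]
p [ 0.2887 -0.3579  0.5587] r 0.46
x [ 0.35   0.415 -0.84 ] y [0.543 0.641 0.543] z [ 0.764 -0.646 -0.001] tilt 32.86 f [ 0.6 -0.4  0.3] 10.7167
```

{"method": "drive_tool", "body": {
  "motion": [
    [-21,-33,-8,0],
    [-21,-33,-8,0]
  ]
}}

```text
time: 10.88
ee_pos: [0.218, -0.3809, 0.5554]
eef_rot: [0.418, 0.567, -0.049, 0.708]
ft_force: [-0.1, -1.3, 0.5]
width: 0.0872
```

{"method": "drive_tool", "body": {
  "motion": [
    [-21,-33,-8,0],
    [-21,-33,-8,0],
    [-21,-33,-8,0],
    [-21,-33,-8,0]
  ]
}}

```text
time: 11.22
ee_pos: [0.1029, -0.4035, 0.5266]
eef_rot: [0.413, 0.558, -0.063, 0.717]
ft_force: [1.0, -0.5, 1.1]
width: 0.0871
```

```bash
python3 st.py
python3 - <<'E'
from h import *
S=r.calibration('scene')
for u,v in((440,75),(500,155),(550,100),(590,190),(625,100)): print(onz(S,u,v,.0),onz(S,u,v,.2))
E
```

```text
q [-0.361, -0.5, 1.339, 1.294, -0.067, 2.058, 1.753]
p [ 0.1029 -0.4035  0.5266] r 0.416
x [ 0.369  0.371 -0.852] y [0.552 0.65  0.522] z [ 0.748 -0.663  0.035] tilt 31.55 f [ 1.  -0.5  1.1] 11.2167
[ 4.05171391e-01 -7.75183958e-01 -2.22044605e-16] [ 0.38885061 -0.60668134  0.2       ]
[ 5.04484744e-02 -5.83244914e-01 -2.22044605e-16] [ 0.09002313 -0.44498708  0.2       ]
[-0.01380915 -0.91305023  0.        ] [ 0.03589089 -0.72282335  0.2       ]
[-0.28371985 -0.63688618  0.        ] [-0.19148865 -0.49017582  0.2       ]
[-0.26275847 -1.07857067  0.        ] [-0.17383026 -0.86226192  0.2       ]
```

{"method": "drive_tool", "body": {
  "motion": [
    [-28,-5,28,0],
    [-28,-5,28,0]
  ]
}}

```text
time: 11.38
ee_pos: [0.1268, -0.4124, 0.5535]
eef_rot: [0.408, 0.55, -0.077, 0.724]
ft_force: [0.3, 0.4, 0.5]
width: 0.0868
```

{"method": "drive_tool", "body": {
  "motion": [
    [-28,-5,28,0],
    [-28,-5,28,0]
  ]
}}

```text
time: 11.55
ee_pos: [0.149, -0.4194, 0.5787]
eef_rot: [0.401, 0.542, -0.089, 0.733]
ft_force: [-0.0, 0.1, -0.1]
width: 0.0871
```

```bash
python3 st.py
```

```text
q [-0.513, -0.499, 1.338, 1.148, -0.041, 2.058, 1.627]
p [ 0.149  -0.4194  0.5787] r 0.445
x [ 0.397  0.305 -0.866] y [0.565 0.663 0.492] z [ 0.724 -0.684  0.091] tilt 30.0 f [-0.   0.1 -0.1] 11.55
```

{"method": "drive_tool", "body": {
  "motion": [
    [-25,-8,30,0],
    [-25,-8,30,0]
  ]
}}

```text
time: 11.72
ee_pos: [0.1652, -0.426, 0.5998]
eef_rot: [0.395, 0.534, -0.101, 0.741]
ft_force: [-0.5, 0.2, -0.3]
width: 0.087
```

{"method": "drive_tool", "body": {
  "motion": [
    [-25,-8,30,0],
    [-25,-8,30,0]
  ]
}}

```text
time: 11.88
ee_pos: [0.1787, -0.4323, 0.6198]
eef_rot: [0.389, 0.524, -0.113, 0.749]
ft_force: [0.1, -0.1, -0.5]
width: 0.0867
```

{"method": "drive_tool", "body": {
  "motion": [
    [-25,-8,30,0],
    [-25,-8,30,0]
  ]
}}

```text
time: 12.05
ee_pos: [0.1901, -0.4383, 0.6388]
eef_rot: [0.383, 0.514, -0.125, 0.757]
ft_force: [-0.1, 1.1, -0.0]
width: 0.0873
```

{"method": "drive_tool", "body": {
  "motion": [
    [-25,-8,30,0],
    [-25,-8,30,0]
  ]
}}

```text
time: 12.22
ee_pos: [0.1995, -0.4445, 0.657]
eef_rot: [0.378, 0.502, -0.136, 0.766]
ft_force: [-0.6, -0.1, 0.4]
width: 0.0869
```

```bash
python3 st.py
```

```text
q [-0.733, -0.499, 1.338, 0.911, 0.067, 2.058, 1.488]
p [ 0.1995 -0.4445  0.657 ] r 0.487
x [ 0.458  0.171 -0.872] y [0.588 0.677 0.442] z [ 0.666 -0.716  0.21 ] tilt 29.27 f [-0.6 -0.1  0.4] 12.2167
```

{"method": "drive_tool", "body": {
  "motion": [
    [-18,-7,34,0],
    [-18,-7,34,0]
  ]
}}

```text
time: 12.38
ee_pos: [0.2149, -0.449, 0.6746]
eef_rot: [0.372, 0.493, -0.148, 0.772]
ft_force: [-0.5, 0.6, -0.7]
width: 0.0867
```

{"method": "drive_tool", "body": {
  "motion": [
    [-18,-7,34,0],
    [-18,-7,34,0]
  ]
}}

```text
time: 12.55
ee_pos: [0.2283, -0.4535, 0.6915]
eef_rot: [0.366, 0.482, -0.159, 0.78]
ft_force: [0.4, 0.2, 0.0]
width: 0.0871
```

{"method": "drive_tool", "body": {
  "motion": [
    [-18,-7,34,0],
    [-18,-7,34,0]
  ]
}}

```text
time: 12.72
ee_pos: [0.2394, -0.4586, 0.7076]
eef_rot: [0.361, 0.471, -0.17, 0.787]
ft_force: [-0.3, -0.1, 0.3]
width: 0.0873
```

{"method": "drive_tool", "body": {
  "motion": [
    [-18,-7,34,0],
    [-18,-7,34,0]
  ]
}}

```text
time: 12.88
ee_pos: [0.2485, -0.4642, 0.7232]
eef_rot: [0.355, 0.458, -0.18, 0.795]
ft_force: [-0.5, 1.1, -0.0]
width: 0.0873
```

```bash
python3 st.py
```

```text
q [-0.981, -0.499, 1.338, 0.686, 0.252, 2.058, 1.39]
p [ 0.2485 -0.4642  0.7232] r 0.527
x [ 0.515  0.039 -0.856] y [0.612 0.683 0.399] z [ 0.6   -0.73   0.328] tilt 31.11 f [-0.5  1.1 -0. ] 12.8833
```

{"method": "drive_tool", "body": {
  "motion": [
    [-10,-1,37,0],
    [-10,-1,37,0]
  ]
}}

```text
time: 13.05
ee_pos: [0.2721, -0.4657, 0.7399]
eef_rot: [0.35, 0.447, -0.191, 0.801]
ft_force: [0.6, 0.6, -0.1]
width: 0.087
```

{"method": "drive_tool", "body": {
  "motion": [
    [-10,-1,37,0],
    [-10,-1,37,0]
  ]
}}

```text
time: 13.22
ee_pos: [0.2932, -0.4674, 0.7557]
eef_rot: [0.344, 0.434, -0.2, 0.808]
ft_force: [-0.4, -0.3, -0.1]
width: 0.0869
```

```bash
python3 st.py
```

```text
q [-1.182, -0.499, 1.338, 0.555, 0.41, 2.058, 1.332]
p [ 0.2932 -0.4674  0.7557] r 0.552
x [ 0.543 -0.025 -0.84 ] y [0.623 0.683 0.382] z [ 0.564 -0.73   0.386] tilt 32.89 f [-0.4 -0.3 -0.1] 13.2167
```

{"method": "drive_tool", "body": {
  "motion": [
    [-7,12,36,0],
    [-7,12,36,0]
  ]
}}

```text
time: 13.38
ee_pos: [0.3319, -0.462, 0.7738]
eef_rot: [0.34, 0.42, -0.208, 0.815]
ft_force: [0.2, 0.2, 0.7]
width: 0.0868
```

{"method": "drive_tool", "body": {
  "motion": [
    [-7,12,36,0],
    [-7,12,36,0]
  ]
}}

```text
time: 13.55
ee_pos: [0.367, -0.4561, 0.7904]
eef_rot: [0.336, 0.405, -0.214, 0.823]
ft_force: [1.0, 1.0, -0.3]
width: 0.0867
```

```bash
python3 st.py
```

```text
q [-1.497, -0.499, 1.339, 0.383, 0.662, 2.058, 1.266]
p [ 0.367  -0.4561  0.7904] r 0.585
x [ 0.58  -0.079 -0.811] y [0.624 0.683 0.38 ] z [ 0.523 -0.726  0.445] tilt 35.81 f [ 1.   1.  -0.3] 13.55
```

```bash
cat > path.py <<'E'
from reach import *
def hinv(p): c,s=np.cos(ha),np.sin(ha);d=p[:2]-[hx,hy];return np.array([c*d[0]+s*d[1],-s*d[0]+c*d[1],p[2]])
def go(q,pt,tw,w=.5,v=True):
    """move straight to world pt with twist (deg), print end"""
    p0,M0=F(q);d=pt-p0;n=int(max(np.ceil(np.linalg.norm(d)/.036),np.ceil(abs(tw)/6.5),1))
    for i in range(1,n+1):
        r_=np.r_[M0.T@d*100*i/n,tw/5*i/n];q=row(q,p0,M0,r_,w)
    for _ in range(2): q=row(q,p0,M0,r_,w)
    if v: print('rows',n,'total',(M0.T@d*100).round(1),round(tw/5,1),'err mm',((F(q)[0]-pt)*1e3).round(1),'q',q.round(2),'tilt',tilt(q).round(1))
    return q
if __name__=='__main__':
    q=np.array(load()[-1][0])
    q=go(q,np.array([.42,-.10,.60]),-40.5)
    q=go(q,H(-.12,.115,.30),0)
    q=go(q,H(-.10,.115,.10),0)
    q=go(q,H(-.055,.115,.07),0)
    q=go(q,H(-.0484,.115,.094),0)
    q=go(q,H(-.0484,.115,.234),0)
E
python3 fk.py | tail -3; time python3 path.py
```

```text
mm [0.1 0.2 0.4 0.4 0.1 0.1 0.1 0.1 0.  0.  0.  0.  0.  0.  0.  0.  0.  0.
 0.  0.  0.  0.  0.  0.  0.  0.  0.1]
rot [np.float64(0.01), np.float64(0.01), np.float64(0.04), np.float64(0.09), np.float64(0.01), np.float64(0.01), np.float64(0.01), np.float64(0.0), np.float64(0.0), np.float64(0.0), np.float64(0.0), np.float64(0.0), np.float64(0.0), np.float64(0.0), np.float64(0.0), np.float64(0.01), np.float64(0.01), np.float64(0.01), np.float64(0.0), np.float64(0.0), np.float64(0.0), np.float64(0.0), np.float64(0.0), np.float64(0.0), np.float64(0.01), np.float64(0.01), np.float64(0.01)]
rows 12 total [ 15.7  20.4 -31.6] -8.1 err mm [ 0. -0.  0.] q [-0.11 -0.5   0.11  1.6   0.13  1.41  1.46] tilt 35.8
rows 12 total [ 28.6  29.3 -11.6] 0.0 err mm [-0. -0.  0.] q [-0.02 -0.17 -0.57  1.99  0.42  0.86  0.62] tilt 35.8
rows 6 total [ 17.4   0.  -10.1] 0.0 err mm [-0. -0.  0.] q [-0.03  0.17 -0.62  2.18  1.04  0.6  -0.01] tilt 35.8
rows 2 total [5.1 0.  1.9] 0.0 err mm [ 0. -0.  0.] q [-0.04  0.3  -0.55  2.11  1.18  0.58 -0.07] tilt 35.8
rows 1 total [-1.6 -0.   1.9] 0.0 err mm [-0.  0. -0.] q [-0.01  0.26 -0.58  2.08  1.09  0.59  0.04] tilt 35.8
rows 4 total [-11.4  -0.    8.2] 0.0 err mm [ 0.  0. -0.] q [ 0.1   0.05 -0.66  1.95  0.64  0.74  0.5 ] tilt 35.8
real	0m1.980s
user	0m2.555s
sys	0m0.069s
```

{"method": "drive_tool", "body": {
  "motion": [
    [1.2,1.6,-2.4,-0.6],
    [2.4,3.2,-4.8,-1.2],
    [3.6,4.8,-7.2,-1.9],
    [4.8,6.4,-9.7,-2.5],
    [6,8,-12.1,-3.1],
    [7.2,9.5,-14.5,-3.7],
    [8.4,11,-17,-4.4],
    [9.7,12.5,-19.4,-5],
    [10.9,14.1,-21.9,-5.6],
    [12.1,15.7,-24.3,-6.2],
    [13.3,17.3,-26.8,-6.9],
    [14.5,18.9,-29.2,-7.5],
    [15.7,20.4,-31.6,-8.1],
    [15.7,20.4,-31.6,-8.1],
    [15.7,20.4,-31.6,-8.1]
  ],
  "grip": 255,
  "force": 40
}}

```text
time: 14.8
ee_pos: [0.4187, -0.0997, 0.5976]
eef_rot: [0.03, 0.456, -0.061, 0.887]
ft_force: [-0.4, -1.1, -0.4]
width: 0.0016
```

```bash
python3 st.py
cat > plan.py <<'E'
import sys
from path import *
from bench import r
s=r.read_state();q=s['joint_positions']
print('hatch now',hinv(s['ee_pos']).round(4),'tilt',tilt(q).round(2),s['ee_pos'])
for a in sys.argv[1:]:
    v=[float(t) for t in a.split(',')]
    q=go(q,H(*v[:3]),v[3] if len(v)>3 else 0)
E
python3 plan.py=-.1 2>/dev/null; python3 plan.py -.12,.115,.30 -.10,.115,.10 -.06,.115,.066
```

```text
q [-0.052, -0.496, 0.08, 1.608, 0.102, 1.41, 1.482]
p [ 0.4187 -0.0997  0.5976] r 0.43
x [ 0.576 -0.08  -0.813] y [ 0.136  0.991 -0.001] z [ 0.806 -0.109  0.582] tilt 35.59 f [-0.4 -1.1 -0.4] 14.8
hatch now [-0.1954 -0.1777  0.5976] tilt 35.59 [ 0.4186678  -0.09969266  0.59759674]
rows 12 total [ 28.5  29.3 -11.2] 0.0 err mm [-0. -0.  0.] q [ 0.01 -0.16 -0.59  1.98  0.42  0.86  0.63] tilt 35.6
rows 6 total [ 17.4   0.  -10. ] 0.0 err mm [-0. -0.  0.] q [-0.    0.17 -0.64  2.17  1.04  0.61  0.  ] tilt 35.6
rows 2 total [5.1 0.  1.3] 0.0 err mm [ 0. -0.  0.] q [-0.04  0.3  -0.57  2.12  1.19  0.58 -0.08] tilt 35.6
```

Orientation is right (tool y parallel to the sash, tilted forward). Move to the front of the sash.

{"method": "drive_tool", "body": {
  "motion": [
    [2.2,2.3,-0.9,0],
    [4.4,4.5,-1.7,0],
    [6.6,6.8,-2.6,0],
    [8.8,9,-3.4,0],
    [11,11.3,-4.3,0],
    [13.2,13.5,-5.2,0],
    [15.4,15.8,-6,0],
    [17.6,18,-6.9,0],
    [19.7,20.3,-7.8,0],
    [21.9,22.5,-8.6,0],
    [24.1,24.8,-9.5,0],
    [26.3,27,-10.3,0],
    [28.5,29.3,-11.2,0],
    [28.5,29.3,-11.2,0],
    [28.5,29.3,-11.2,0]
  ]
}}

```text
time: 16.05
ee_pos: [0.5333, 0.18, 0.3011]
eef_rot: [0.031, 0.456, -0.06, 0.887]
ft_force: [-0.1, -0.8, 0.3]
width: 0.0006
```

```bash
python3 st.py; python3 plan.py -.10,.115,.10 -.06,.115,.066
python3 - <<'E'
from h import *
snap('side','pics/side3.png');snap('scene','pics/scene3.png')
E
```

```text
q [0.182, -0.177, -0.74, 1.974, 0.369, 0.846, 0.674]
p [0.5333 0.18   0.3011] r 0.563
x [ 0.577 -0.079 -0.813] y [ 0.135  0.991 -0.001] z [ 0.806 -0.109  0.582] tilt 35.59 f [-0.1 -0.8  0.3] 16.05
hatch now [-0.1194  0.1148  0.3011] tilt 35.6 [0.53325325 0.17997062 0.30111107]
rows 6 total [ 17.5   0.  -10.1] 0.0 err mm [-0. -0.  0.] q [ 0.08  0.18 -0.73  2.17  1.06  0.62 -0.01] tilt 35.6
rows 2 total [5.1 0.  1.3] 0.0 err mm [ 0. -0.  0.] q [ 0.04  0.32 -0.66  2.11  1.22  0.6  -0.1 ] tilt 35.6
```

View pics/side3.png

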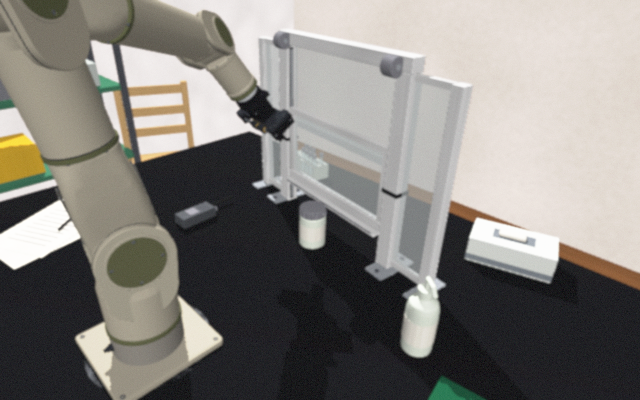

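View pics/scene3.png

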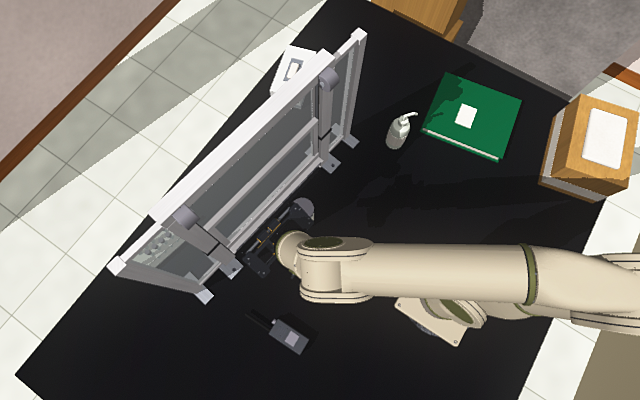

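{"method": "drive_tool", "body": {
  "motion": [
    [2.9,0,-1.7,0],
    [5.8,0,-3.4,0],
    [8.7,0,-5,0],
    [11.6,0,-6.7,0],
    [14.6,0,-8.4,0],
    [17.5,0,-10.1,0],
    [17.5,0,-10.1,0],
    [19,0,-9.7,0],
    [20.8,0,-9.3,0],
    [22.6,0,-8.8,0],
    [22.6,0,-8.8,0],
    [22.6,0,-8.8,0]
  ]
}}

```text
time: 17.15
ee_pos: [0.5947, 0.1704, 0.0696]
eef_rot: [0.031, 0.454, -0.062, 0.888]
ft_force: [0.1, 0.3, -0.1]
width: 0.0004
```

```bash
python3 st.py; python3 plan.py  -.0484,.115,.094;  python3 - <<'E'
from h import *
snap('side','pics/side4.png');snap('scene','pics/scene4.png')
crop('pics/side4.png','pics/side4a.png',240,90,440,290,3)
crop('pics/scene4.png','pics/scene4a.png',200,150,350,290,4)
E
```

```text
q [0.115, 0.33, -0.732, 2.106, 1.24, 0.628, -0.099]
p [0.5947 0.1704 0.0696] r 0.619
x [ 0.58  -0.081 -0.811] y [ 0.138  0.99  -0.001] z [ 0.803 -0.111  0.586] tilt 35.85 f [ 0.1  0.3 -0.1] 17.15
hatch now [-0.0572  0.1135  0.0696] tilt 35.85 [0.59466541 0.17036015 0.06963191]
rows 1 total [-1.4  0.1  2.1] 0.0 err mm [-0.  0. -0.] q [ 0.15  0.3  -0.76  2.07  1.15  0.64  0.  ] tilt 35.9
```

View pics/side4a.png

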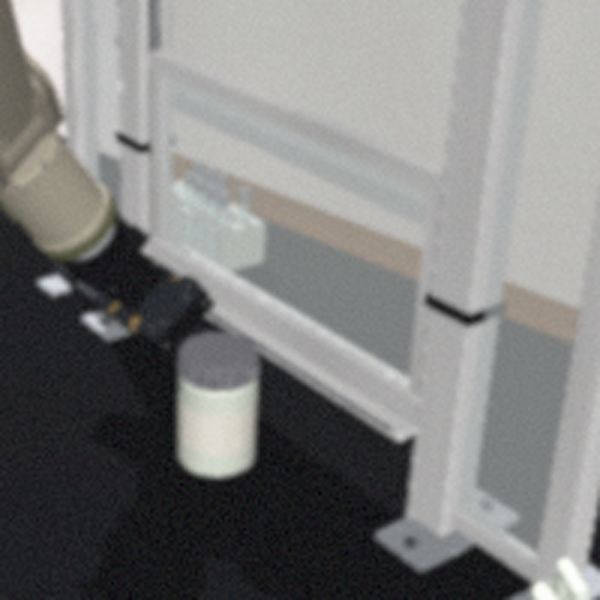

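View pics/scene4a.png

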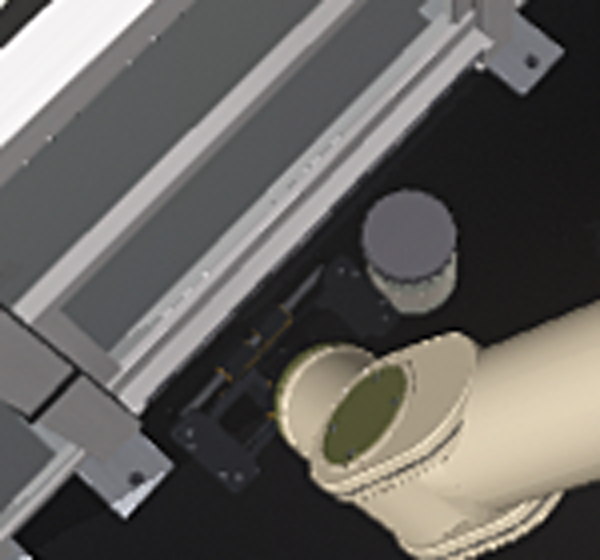

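{"method": "drive_tool", "body": {
  "motion": [
    [-0.5,0,0.7,0],
    [-0.9,0.1,1.4,0],
    [-1.4,0.1,2.1,0],
    [-2.2,0.1,2.7,0],
    [-3,0.1,3.3,0],
    [-3.8,0.1,3.9,0],
    [-4.6,0.1,4.4,0],
    [-4.6,0.1,4.4,0]
  ]
}}

```text
time: 17.92
ee_pos: [0.6018, 0.1715, 0.1329]
eef_rot: [0.03, 0.454, -0.06, 0.888]
ft_force: [-4.3, 1.1, -0.1]
width: 0.0007
```

```bash
python3 st.py; python3 plan.py;  python3 - <<'E'
from h import *
snap('side','pics/side5.png')
crop('pics/side5.png','pics/side5a.png',240,90,440,290,3)
E
```

```text
q [0.198, 0.23, -0.802, 2.05, 1.004, 0.66, 0.145]
p [0.6018 0.1715 0.1329] r 0.626
x [ 0.58 -0.08 -0.81] y [ 0.135  0.991 -0.001] z [ 0.803 -0.109  0.586] tilt 35.86 f [-4.3  1.1 -0.1] 17.9167
hatch now [-0.0503  0.1156  0.1329] tilt 35.87 [0.60180422 0.17146277 0.13291485]
```

View pics/side5a.png

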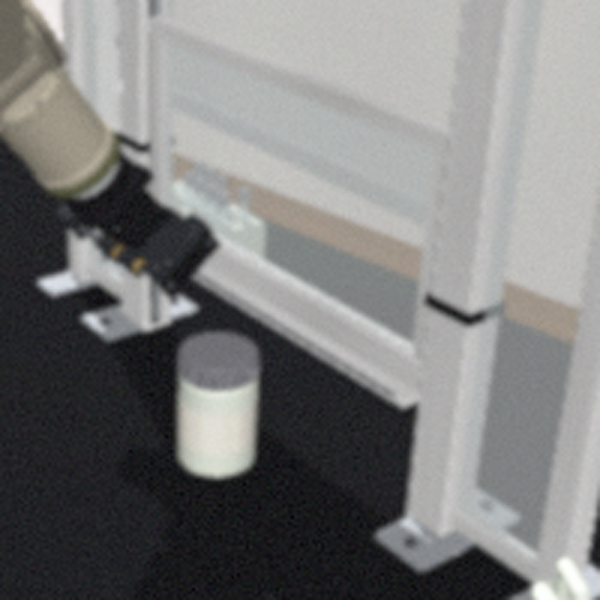

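```bash
cat > sash.py <<'E'
from h import *
import sys
hx,hy,ha,h0,m=np.load('hatch.npy')
D=r.calibration('side')
def H(x,y,z): c,s=np.cos(ha),np.sin(ha);return [hx+c*x-s*y,hy+s*x+c*y,z]
def zof(v,x,y):
    zs=np.linspace(0,.4,2001);p=proj(D,[H(x,y,z) for z in zs]);return zs[np.argmin(abs(p[:,1]-v))]
E
python3 - <<'E'
from sash import *
print(m,h0,'init',zof(235.75,-.036,-.2175),zof(236.6,-.036,-.2175),'now',zof(225.3,-.036,-.2175), 'band',zof(196.5,-.02,-.265),zof(190.5,-.02,-.22))
E
python3 plan.py -.0503,.1156,.22
```

```text
0.23152556641149266 0.09290955556636979 init 0.096 0.0932 now 0.1292 band 0.23220000000000002 0.2298
hatch now [-0.0502  0.1156  0.1324] tilt 35.88 [0.60190124 0.17146107 0.13237208]
rows 3 total [-7.1 -0.   5.1] 0.0 err mm [ 0.  0. -0.] q [ 0.29  0.09 -0.86  1.96  0.71  0.73  0.44] tilt 35.9
```

{"method": "drive_tool", "body": {
  "motion": [
    [-1.5,0,1.1,0],
    [-3,0,2.2,0],
    [-4.5,0,3.3,0],
    [-6,0,4.3,0],
    [-7.1,0,5.1,0],
    [-7.1,0,5.1,0],
    [-7.1,0,5.1,0]
  ]
}}

```text
time: 18.55
ee_pos: [0.6025, 0.1712, 0.2194]
eef_rot: [0.031, 0.454, -0.061, 0.889]
ft_force: [0.4, 0.2, 0.1]
width: 0.0005
```

```bash
python3 st.py; python3 plan.py;  python3 - <<'E'
from h import *
snap('side','pics/side6.png');snap('scene','pics/scene6.png')
crop('pics/side6.png','pics/side6a.png',270,110,420,250,5)
crop('pics/side6.png','pics/side6b.png',360,170,420,230,10)
E
```

```text
q [0.295, 0.094, -0.868, 1.964, 0.714, 0.733, 0.433]
p [0.6025 0.1712 0.2194] r 0.626
x [ 0.581 -0.08  -0.81 ] y [ 0.135  0.991 -0.001] z [ 0.802 -0.109  0.587] tilt 35.92 f [0.4 0.2 0.1] 18.55
hatch now [-0.0496  0.1154  0.2194] tilt 35.92 [0.60249137 0.17124394 0.21938614]
```

View pics/side6a.png

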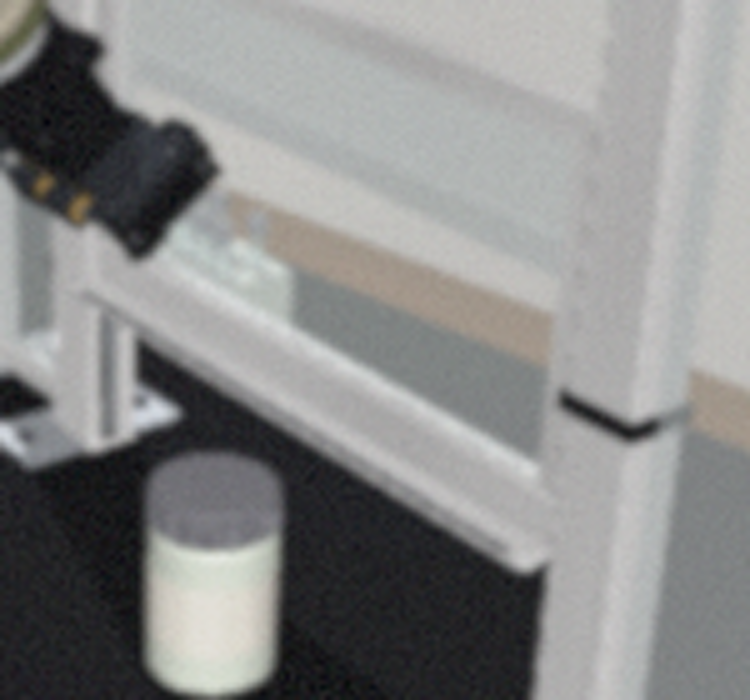

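View pics/side6b.png

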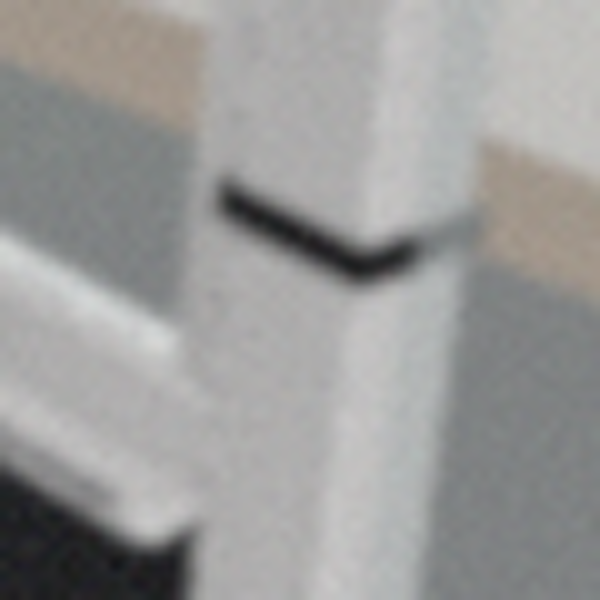

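```bash
python3 -c "
from sash import *
print(zof(224.8,-.036,-.2175))"; python3 plan.py -.10,.1156,.215 -.10,.1156,.11 -.045,.1156,.112 -.044,.1156,.137
```

```text
0.1306
hatch now [-0.0502  0.115   0.2175] tilt 35.75 [0.60185207 0.17085473 0.2174561 ]
rows 2 total [-2.7  0.  -4.2] 0.0 err mm [ 0.  0. -0.] q [ 0.29 -0.03 -0.89  2.06  0.61  0.71  0.44] tilt 35.8
rows 3 total [ 8.5  0.  -6.1] 0.0 err mm [-0. -0.  0.] q [ 0.17  0.18 -0.83  2.16  1.05  0.64  0.01] tilt 35.8
rows 2 total [3.1 0.  4.6] 0.0 err mm [-0. -0.  0.] q [ 0.18  0.28 -0.79  2.05  1.09  0.65  0.08] tilt 35.8
rows 1 total [-2.  -0.   1.5] 0.0 err mm [ 0.  0. -0.] q [ 0.22  0.24 -0.82  2.03  1.    0.67  0.17] tilt 35.8
```

{"method": "drive_tool", "body": {
  "motion": [
    [-1.4,0,-2.1,0],
    [-2.7,0,-4.2,0],
    [0.1,0,-6.2,0],
    [2.9,0,-8.2,0],
    [5.8,0,-10.3,0],
    [5.8,0,-10.3,0],
    [6.8,0,-8.8,0],
    [7.8,0,-7.3,0],
    [8.9,0,-5.7,0],
    [8.9,0,-5.7,0],
    [8.9,0,-5.7,0]
  ]
}}

```text
time: 19.57
ee_pos: [0.6084, 0.1702, 0.1133]
eef_rot: [0.031, 0.455, -0.061, 0.888]
ft_force: [-0.3, 0.8, 0.4]
width: 0.0004
```

```bash
python3 st.py; python3 plan.py -.043,.1156,.22
```

```text
q [0.226, 0.291, -0.834, 2.048, 1.098, 0.666, 0.075]
p [0.6084 0.1702 0.1133] r 0.632
x [ 0.578 -0.079 -0.812] y [0.136 0.991 0.   ] z [ 0.804 -0.111  0.584] tilt 35.72 f [-0.3  0.8  0.4] 19.5667
hatch now [-0.0436  0.1152  0.1133] tilt 35.72 [0.6083812  0.17024715 0.11333511]
rows 3 total [-8.6 -0.   6.3] 0.0 err mm [ 0.  0. -0.] q [ 0.35  0.12 -0.93  1.95  0.74  0.75  0.43] tilt 35.7
```

{"method": "drive_tool", "body": {
  "motion": [
    [-0.8,0,0.6,0],
    [-1.6,0,1.2,0],
    [-2.4,0,1.8,0],
    [-3.2,0,2.4,0],
    [-4,0,3,0],
    [-4.8,0,3.6,0]
  ]
}}

```text
time: 20.07
ee_pos: [0.6067, 0.1707, 0.1718]
eef_rot: [0.03, 0.456, -0.06, 0.887]
ft_force: [-2.7, 0.4, -6.3]
width: 0.0005
```

```bash
python3 st.py; python3 plan.py -.043,.1156,.22;  python3 - <<'E'
from h import *
snap('side','pics/side7.png')
crop('pics/side7.png','pics/side7a.png',270,110,420,250,5)
E
```

```text
q [0.307, 0.191, -0.902, 2.0, 0.886, 0.705, 0.282]
p [0.6067 0.1707 0.1718] r 0.63
x [ 0.576 -0.079 -0.814] y [ 0.134  0.991 -0.002] z [ 0.806 -0.108  0.581] tilt 35.56 f [-2.7  0.4 -6.3] 20.0667
hatch now [-0.0454  0.1155  0.1718] tilt 35.56 [0.60666849 0.17072535 0.17177209]
rows 2 total [-3.8 -0.   3. ] 0.0 err mm [ 0.  0. -0.] q [ 0.36  0.12 -0.93  1.94  0.73  0.75  0.44] tilt 35.6
```

View pics/side7a.png

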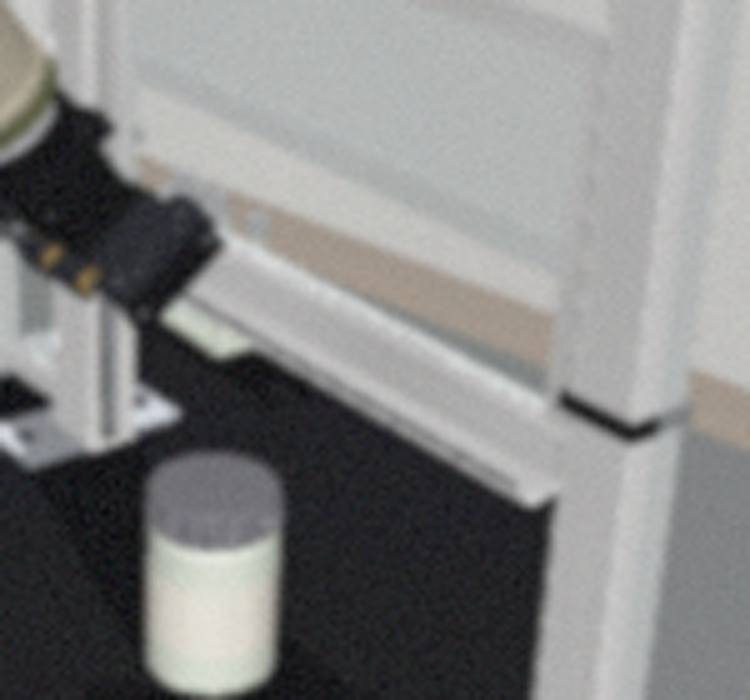

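{"method": "drive_tool", "body": {
  "motion": [
    [-0.7,0,0.7,0],
    [-1.4,0,1.3,0],
    [-2.1,0,1.9,0],
    [-2.9,0,2.4,0],
    [-3.6,0,2.9,0],
    [-3.6,0,2.9,0]
  ]
}}

```text
time: 20.62
ee_pos: [0.608, 0.1711, 0.2177]
eef_rot: [0.029, 0.457, -0.06, 0.887]
ft_force: [-16.4, 0.6, 0.7]
width: 0.0004
```

```bash
python3 st.py; python3 plan.py;  python3 - <<'E'
from h import *
from sash import zof
print(zof(211.6,-.036,-.2175))
snap('side','pics/side8.png');snap('scene','pics/scene8.png')
crop('pics/side8.png','pics/side8b.png',350,170,420,230,10)
crop('pics/scene8.png','pics/scene8b.png',200,100,350,270,4.5)
E
```

```text
q [0.359, 0.126, -0.937, 1.947, 0.74, 0.75, 0.428]
p [0.608  0.1711 0.2177] r 0.632
x [ 0.575 -0.08  -0.814] y [ 0.134  0.991 -0.003] z [ 0.807 -0.107  0.58 ] tilt 35.48 f [-16.4   0.6   0.7] 20.6167
hatch now [-0.0441  0.1161  0.2177] tilt 35.49 [0.60801516 0.17112281 0.21769056]
0.1714
```

View pics/side8b.png

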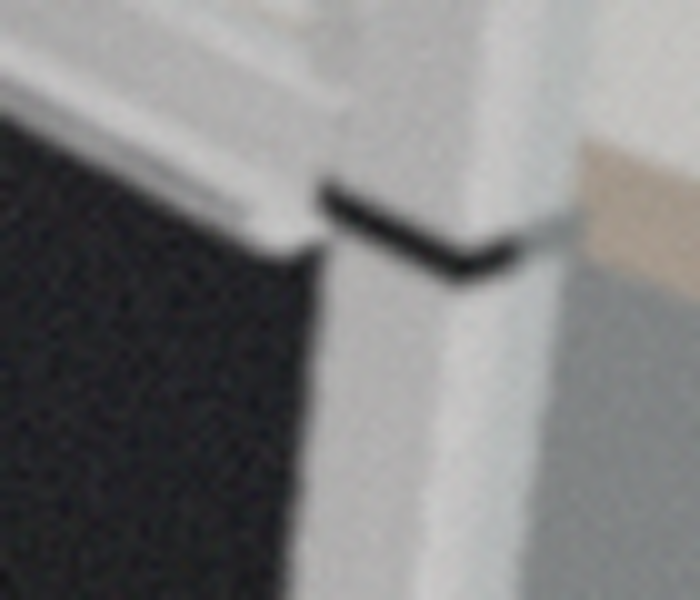

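View pics/scene8b.png

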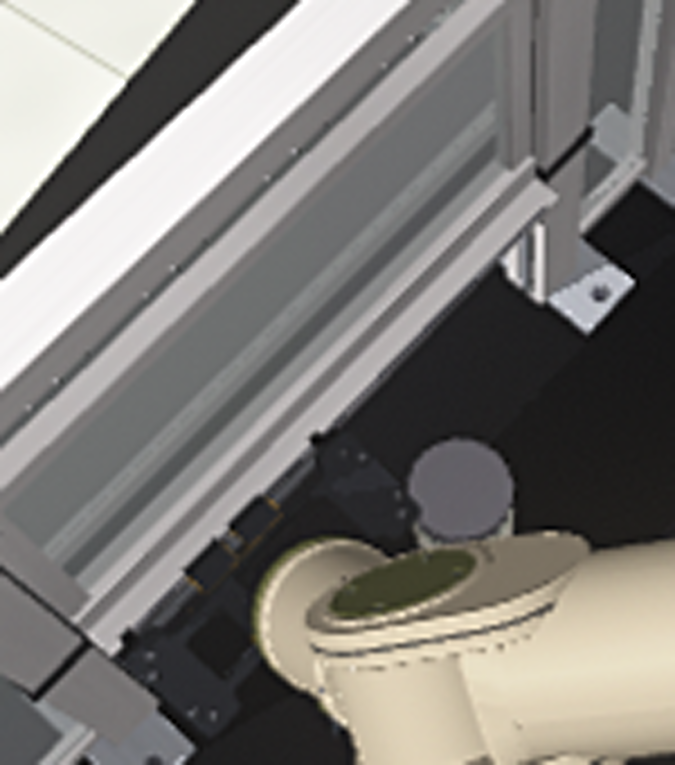

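Run:
```python
from sash import *
print(zof(195.2,-.036,-.2175),zof(190,-.02,-.22),zof(196.6,-.02,-.265))
print(proj(D,[H(-.036,-.2175,.2315),H(-.036,-.2175,.2215),H(-.02,-.22,.2315),H(-.02,-.265,.2315)]))
S=r.calibration('scene')
print(proj(S,[H(-.036,-.2175,.2315),H(-.036,-.2175,.2215),H(-.02,-.22,.2315),H(-.02,-.265,.2315)]))
```

```text
0.22 0.23120000000000002 0.2318
[[377.04171862 191.20818336]
 [376.6793348  194.67155762]
 [382.18528008 189.92144914]
 [395.22666002 196.7326475 ]]
[[324.36339271 142.13377559]
 [324.29349888 143.59656051]
 [321.01225605 138.53965258]
 [330.38220265 128.89220561]]
```

{"method": "drive_tool", "body": {
  "motion": [
    [-0.4,0,0.2,0],
    [-0.7,0,0.4,0],
    [-0.93,0,0.6,0],
    [-0.93,0,0.6,0],
    [-0.93,0,0.6,0]
  ]
}}

```text
time: 21.13
ee_pos: [0.6081, 0.1712, 0.2283]
eef_rot: [0.029, 0.457, -0.06, 0.887]
ft_force: [-10.4, 1.2, -0.5]
width: 0.0003
```

```bash
python3 st.py; python3 plan.py;  python3 - <<'E'
from h import *
snap('side','pics/side9.png')
crop('pics/side9.png','pics/side9b.png',350,170,420,230,10)
E
```

```text
q [0.369, 0.11, -0.942, 1.935, 0.708, 0.76, 0.459]
p [0.6081 0.1712 0.2283] r 0.632
x [ 0.576 -0.079 -0.814] y [ 0.133  0.991 -0.002] z [ 0.807 -0.107  0.581] tilt 35.53 f [-10.4   1.2  -0.5] 21.1333
hatch now [-0.0441  0.1162  0.2283] tilt 35.53 [0.60805687 0.17123163 0.22833175]
```

View pics/side9b.png

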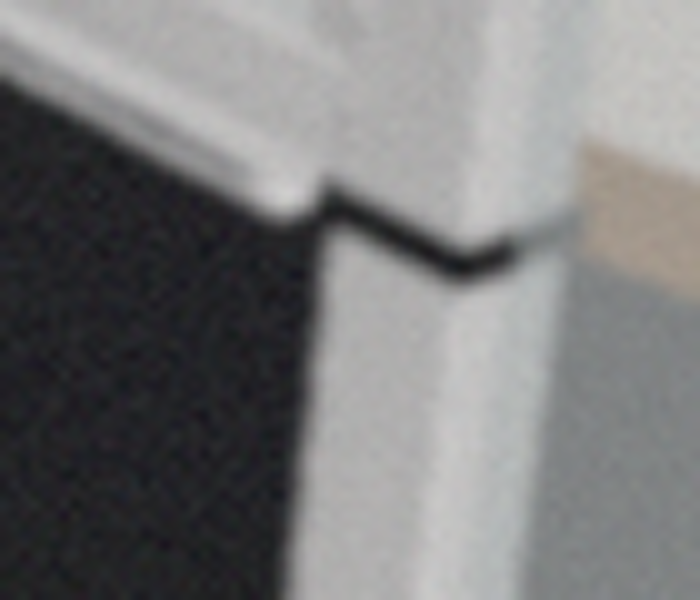

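Run:
```python
from sash import *
im=cv2.imread('pics/side9.png',0).astype(float)
b=cv2.imread('pics/side8.png',0).astype(float)
def edge(im,u,v0,v1):
    col=im[v0:v1,u-1:u+2].mean(1);col=np.interp(np.arange(0,len(col)-1,.05),np.arange(len(col)),col)
    mid=(col.max()+col.min())/2
    # last crossing bright->dark
    i=np.where((col[:-1]>=mid)&(col[1:]<mid))[0];return v0+i[-1]*.05 if len(i) else None
def hz(u,v):
    # find h so that lower front edge passes through (u,v)
    best=None
    for h in np.arange(.2,.25,.0005):
        A,B=proj(D,[H(-.036,-.2175,h),H(-.036,.1,h)]);t=(u-A[0])/(B-A)[0];vv=(A+t*(B-A))[1]
        if best is None or abs(vv-v)<best[0]:best=(abs(vv-v),h)
    return best[1]
for name,I in(('8',b),('9',im)):
    print(name,[(u,edge(I,u,165,200),hz(u,edge(I,u,165,200)) if edge(I,u,165,200) else None) for u in (352,356,360,364,368,372)])
i0=cv2.imread('pics/side0.png',0).astype(float)
# band centre on front face
for u in (385,388,391,394):
    col=im[180:206,u];k=np.argmin(col);w=(col.max()-col)[max(0,k-3):k+4];v=180+(np.arange(max(0,k-3),k+4)*w**2).sum()/(w**2).sum()
    y=-.22-.045*(u-382.18)/(395.23-382.18);print(u,v,zof(v,-.02,y))
```

```text
8 [(352, np.float64(181.55), np.float64(0.22100000000000003)), (356, np.float64(183.85), np.float64(0.22050000000000003)), (360, np.float64(185.9), np.float64(0.22100000000000003)), (364, np.float64(188.1), np.float64(0.22050000000000003)), (368, np.float64(190.45), np.float64(0.22000000000000003)), (372, np.float64(192.35), np.float64(0.22100000000000003))]
9 [(352, np.float64(177.95), np.float64(0.23150000000000004)), (356, np.float64(179.95), np.float64(0.23150000000000004)), (360, np.float64(182.0), np.float64(0.23200000000000004)), (364, np.float64(184.25), np.float64(0.23150000000000004)), (368, np.float64(186.4), np.float64(0.23150000000000004)), (372, np.float64(188.4), np.float64(0.23200000000000004))]
385 191.0577556892493 0.23240000000000002
388 192.55931763877828 0.2326
391 194.04309413116948 0.2328
394 195.64617709096893 0.2328
```

{"method": "drive_tool", "body": {
  "motion": [
    [-0.3,0,-0.4,0],
    [-0.6,0,-0.8,0],
    [-1.2,0,-1.6,0],
    [-2.9,0,-4,0],
    [-3.5,0,-4.9,0],
    [-3.5,0,-4.9,0]
  ]
}}

```text
time: 21.68
ee_pos: [0.5493, 0.1793, 0.2301]
eef_rot: [0.029, 0.454, -0.06, 0.888]
ft_force: [-0.6, 0.9, -0.3]
width: 0.0006
```

```bash
python3 st.py; python3 plan.py;  python3 - <<'E'
from sash import *
snap('side','pics/side10.png');snap('scene','pics/scene10.png')
im=cv2.imread('pics/side10.png',0).astype(float)
def edge(im,u,v0,v1):
    col=im[v0:v1,u-1:u+2].mean(1);col=np.interp(np.arange(0,len(col)-1,.05),np.arange(len(col)),col)
    mid=(col.max()+col.min())/2
    i=np.where((col[:-1]>=mid)&(col[1:]<mid))[0];return v0+i[-1]*.05 if len(i) else None
def hz(u,v):
    best=None
    for h in np.arange(.2,.25,.0005):
        A,B=proj(D,[H(-.036,-.2175,h),H(-.036,.1,h)]);t=(u-A[0])/(B-A)[0];vv=(A+t*(B-A))[1]
        if best is None or abs(vv-v)<best[0]:best=(abs(vv-v),h)
    return best[1]
print([hz(u,edge(im,u,165,200)) for u in (352,356,360,364,368,372)])
crop('pics/side10.png','pics/side10a.png',240,120,440,270,4)
E
```

```text
q [0.389, -0.061, -0.973, 2.043, 0.549, 0.722, 0.502]
p [0.5493 0.1793 0.2301] r 0.578
x [ 0.58 -0.08 -0.81] y [ 0.133  0.991 -0.002] z [ 0.803 -0.106  0.586] tilt 35.87 f [-0.6  0.9 -0.3] 21.6833
hatch now [-0.1034  0.1163  0.2301] tilt 35.88 [0.54925124 0.17931866 0.23006701]
[np.float64(0.23150000000000004), np.float64(0.23200000000000004), np.float64(0.23200000000000004), np.float64(0.23150000000000004), np.float64(0.23150000000000004), np.float64(0.23200000000000004)]
```

View pics/side10a.png

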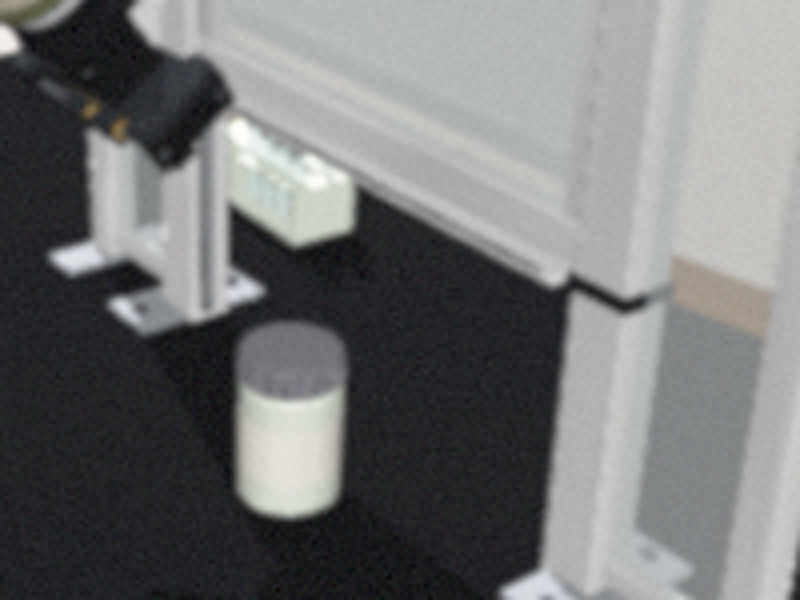

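View pics/scene10.png

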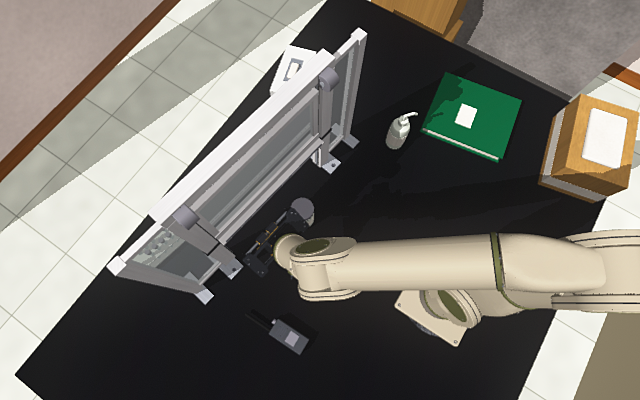

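Run:
```python
from sash import *
from path import hinv
print('can',hinv(np.array([.531,.0295,.061])),'sides',hinv(onz(D,315,181,0)),hinv(onz(D,240+290/4,120+243/4,0)))
b=cv2.imread('pics/scene10.png');crop('pics/scene10.png','pics/scene10b.png',260,170,340,250,8)
c=cv2.imread('pics/scene6.png')
# canister fit from side10: bounds
for P in ([.531,.0295],[.528,.0285]):
  ring=[[P[0]+.038*np.cos(t),P[1]+.038*np.sin(t),z] for z in(0,.122) for t in np.linspace(0,6.28,80)]
  p=proj(D,ring);print(P,p[:80].min(0),p[:80].max(0),p[80:].min(0),p[80:].max(0))
im=cv2.imread('pics/side10.png',0).astype(float)
for v in (222,230,238): 
    row=im[v,285:345];print(v,[round(285+i+.5) for i in np.where(abs(np.diff(row>90)))[0]])
for u in (312,):
    col=im[190:260,u];print(col.astype(int))
```

```text
can [-0.10141149 -0.03462312  0.061     ] sides [0.16251623 0.28979566 0.        ] [0.15585826 0.29713024 0.        ]
[0.531, 0.0295] [298.83053938 234.92717337] [323.96137153 249.21557455] [299.09094008 200.48487651] [325.39675805 213.51952035]
[0.528, 0.0285] [298.33581283 235.42432086] [323.51611773 249.7682103 ] [298.5735518  200.93602982] [324.93358185 214.02359729]
222 [298, 326]
230 [298, 326]
238 [298, 324]
[ 34  35  35  36  35  32  39  27  28  47  76 103 111 114 114 113 115 118
 116 117 116 117 123 126 127 123 120 123 122 143 189 227 227 220 220 221
 220 220 222 224 226 225 226 225 226 225 226 226 226 225 226 222 221 222
 220 221 218 217 186 114  48  27  25  26  22  21  21  25  27  29]
```

View pics/scene10b.png

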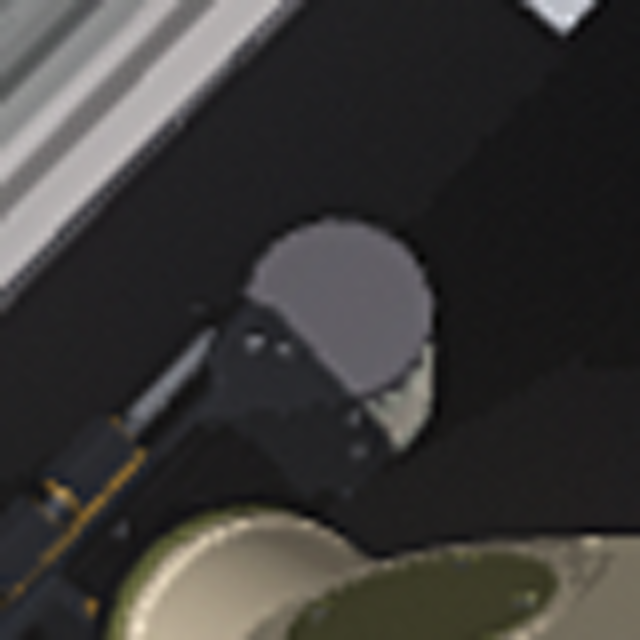

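```bash
python3 plan.py -.165,.06,.25 -.172,-.0346,.20 -.172,-.0346,.167 -.113,-.0346,.085 -.113,-.0346,.095 0,-.0346,.095 0,-.0346,.085
```

```text
hatch now [-0.1011  0.1154  0.2304] tilt 35.89 [0.55143321 0.17815963 0.23040914]
rows 3 total [-5.3 -5.6 -4. ] 0.0 err mm [ 0.  0. -0.] q [ 0.25 -0.35 -0.72  2.19  0.2   0.71  0.81] tilt 35.9
rows 3 total [ 3.7 -9.5 -3.5] 0.0 err mm [ 0.  0. -0.] q [ 0.23 -0.41 -0.51  2.37  0.11  0.56  1.05] tilt 35.9
rows 1 total [ 2.7  0.  -1.9] 0.0 err mm [-0. -0.  0.] q [ 0.27 -0.36 -0.57  2.41  0.17  0.47  0.98] tilt 35.9
rows 3 total [10.1  0.  -0. ] 0.0 err mm [-0. -0.  0.] q [ 0.57  0.01 -0.86  2.36  0.96  0.31  0.29] tilt 35.9
rows 1 total [-0.8 -0.   0.6] 0.0 err mm [ 0.  0. -0.] q [ 0.59 -0.02 -0.88  2.36  0.84  0.31  0.41] tilt 35.9
rows 4 total [6.6 0.  9.2] 0.0 err mm [-0. -0.  0.] q [ 0.53  0.27 -0.78  2.11  1.07  0.42  0.35] tilt 35.9
rows 1 total [ 0.8  0.  -0.6] 0.0 err mm [-0. -0.  0.] q [ 0.51  0.29 -0.76  2.12  1.13  0.42  0.3 ] tilt 35.9
```

{"method": "drive_tool", "body": {
  "motion": [
    [-1.8,-1.9,-1.3,0],
    [-3.6,-3.7,-2.7,0],
    [-5.3,-5.6,-4,0],
    [-4,-8.7,-5.1,0],
    [-2.8,-11.9,-6.3,0],
    [-1.6,-15.1,-7.5,0],
    [-0.3,-15.1,-8.4,0],
    [1.1,-15.1,-9.4,0],
    [1.1,-15.1,-9.4,0],
    [1.1,-15.1,-9.4,0]
  ],
  "grip": 0
}}

```text
time: 22.62
ee_pos: [0.4618, 0.0377, 0.1655]
eef_rot: [0.031, 0.455, -0.061, 0.888]
ft_force: [0.9, -0.3, -0.7]
width: 0.0589
```

```bash
python3 st.py; python3 plan.py -.113,-.0346,.085;  python3 - <<'E'
from sash import *
snap('side','pics/side11.png')
c=snap('wrist','pics/wrist11.png')
crop('pics/side11.png','pics/side11a.png',220,120,420,270,4)
p=[[.531+.038*np.cos(t),.0295+.038*np.sin(t),.122] for t in np.linspace(0,6.28,60)]
q=proj(c,p);im=cv2.imread('pics/wrist11.png')
for a in q: cv2.circle(im,tuple(int(v) for v in a),1,(0,0,255),-1)
cv2.imwrite('pics/wrist11a.png',im)
E
```

```text
q [0.315, -0.355, -0.603, 2.409, 0.135, 0.464, 1.015]
p [0.4618 0.0377 0.1655] r 0.463
x [ 0.578 -0.08  -0.812] y [ 0.135  0.991 -0.001] z [ 0.805 -0.109  0.583] tilt 35.68 f [ 0.9 -0.3 -0.7] 22.6167
hatch now [-0.1711 -0.0358  0.1655] tilt 35.68 [0.46181179 0.0376741  0.16551586]
rows 3 total [9.9 0.1 0. ] 0.0 err mm [-0. -0.  0.] q [ 0.57  0.02 -0.86  2.36  0.94  0.32  0.31] tilt 35.7
```

View pics/side11a.png

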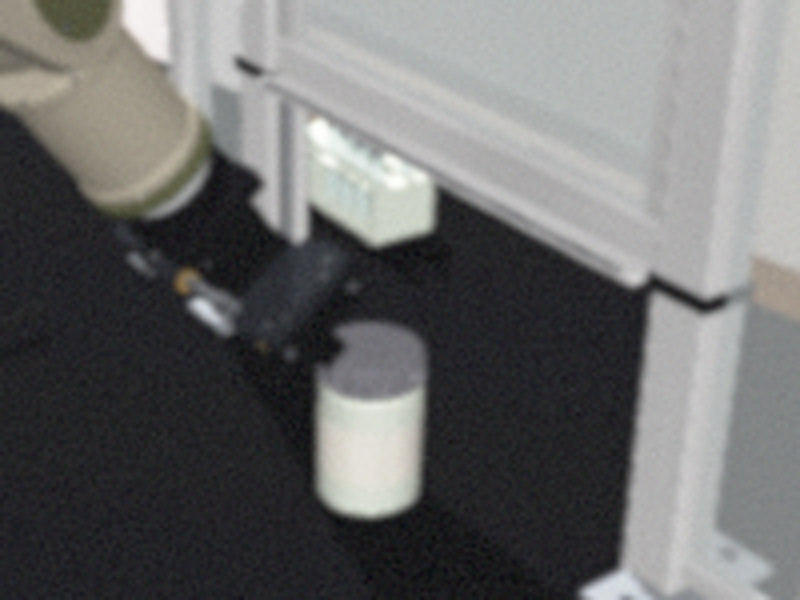

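View pics/wrist11a.png

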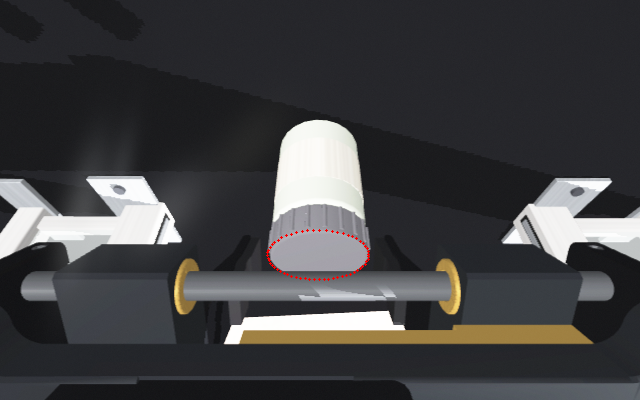

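{"method": "drive_tool", "body": {
  "motion": [
    [0,0,0,0],
    [0,0,0,0],
    [0,0,0,0],
    [0,0,0,0],
    [0,0,0,0],
    [2,0,0,0],
    [4,0,0,0],
    [6,0,0,0]
  ]
}}

```text
time: 23.38
ee_pos: [0.4972, 0.0338, 0.1171]
eef_rot: [0.031, 0.454, -0.06, 0.888]
ft_force: [-0.2, -2.0, 0.2]
width: 0.0869
```

```bash
python3 st.py; python3 plan.py -.113,-.0346,.085
```

```text
q [0.557, -0.155, -0.834, 2.385, 0.455, 0.317, 0.736]
p [0.4972 0.0338 0.1171] r 0.498
x [ 0.58  -0.078 -0.811] y [0.134 0.991 0.   ] z [ 0.803 -0.109  0.586] tilt 35.85 f [-0.2 -2.   0.2] 23.3833
hatch now [-0.1355 -0.0349  0.1171] tilt 35.86 [0.49719116 0.03380919 0.11711964]
rows 2 total [ 3.9 -0.  -0.1] 0.0 err mm [-0. -0.  0.] q [ 0.52  0.01 -0.81  2.36  0.95  0.31  0.3 ] tilt 35.9
```

{"method": "drive_tool", "body": {
  "motion": [
    [1.3,0,0,0],
    [2.6,0,0,0],
    [3.9,0,0,0],
    [3.9,0,0,0],
    [3.9,0,0,0]
  ]
}}

```text
time: 23.8
ee_pos: [0.5185, 0.0301, 0.0847]
eef_rot: [0.031, 0.456, -0.06, 0.887]
ft_force: [-0.5, 0.1, -0.9]
width: 0.0867
```

{"method": "drive_tool", "body": {
  "motion": [
    [0,0,0,0],
    [0,0,0,0],
    [0,0,0,0],
    [0,0,0,0],
    [0,0,0,0],
    [0,0,0,0]
  ],
  "grip": 255,
  "force": 25
}}

```text
time: 24.3
ee_pos: [0.5197, 0.0306, 0.0863]
eef_rot: [0.03, 0.454, -0.06, 0.888]
ft_force: [-3.2, 3.2, 8.2]
width: 0.0748
```

```bash
python3 st.py; python3 plan.py -.113,-.0346,.092 -.002,-.0346,.092;  python3 - <<'E'
from sash import *
snap('side','pics/side12.png')
crop('pics/side12.png','pics/side12a.png',220,120,420,270,4)
E
```

```text
q [0.698, 0.019, -0.984, 2.357, 0.949, 0.316, 0.308]
p [0.5197 0.0306 0.0863] r 0.521
x [ 0.581 -0.079 -0.81 ] y [ 0.134  0.991 -0.001] z [ 0.803 -0.108  0.586] tilt 35.87 f [-3.2  3.2  8.2] 24.3
hatch now [-0.1128 -0.035   0.0863] tilt 35.87 [0.51965342 0.0306424  0.08630993]
rows 1 total [-0.5  0.   0.3] 0.0 err mm [ 0.  0. -0.] q [ 0.7  -0.   -0.99  2.35  0.87  0.31  0.38] tilt 35.9
rows 4 total [ 6.5 -0.   9. ] 0.0 err mm [-0. -0.  0.] q [ 0.61  0.3  -0.87  2.11  1.13  0.45  0.31] tilt 35.9
```

View pics/side12a.png

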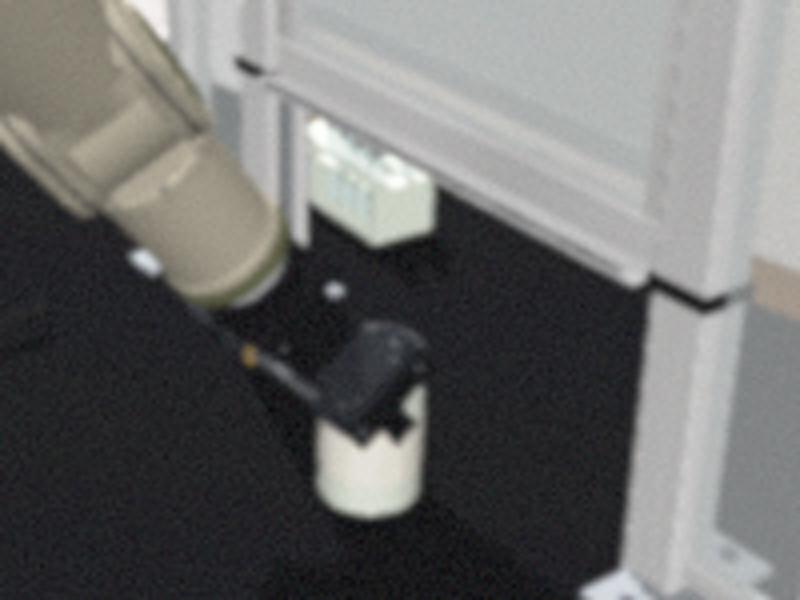

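{"method": "drive_tool", "body": {
  "motion": [
    [-0.5,0,0.3,0],
    [-0.5,0,0.3,0],
    [0.5,0,1.7,0],
    [1.5,0,3,0],
    [2.5,0,4.4,0],
    [3.5,0,5.7,0],
    [4.5,0,7.1,0],
    [5.4,0,8.4,0],
    [5.4,0,8.4,0],
    [5.4,0,8.4,0]
  ]
}}

```text
time: 25.18
ee_pos: [0.6174, 0.0162, 0.0895]
eef_rot: [0.031, 0.456, -0.061, 0.888]
ft_force: [-0.5, -0.5, -4.8]
width: 0.075
```

```bash
python3 st.py; python3 plan.py;  python3 - <<'E'
from sash import *
snap('side','pics/side13.png')
crop('pics/side13.png','pics/side13a.png',220,120,420,270,4)
E
```

```text
q [0.646, 0.284, -0.909, 2.138, 1.138, 0.445, 0.293]
p [0.6174 0.0162 0.0895] r 0.618
x [ 0.577 -0.08  -0.813] y [ 0.136  0.991 -0.   ] z [ 0.805 -0.111  0.583] tilt 35.66 f [-0.5 -0.5 -4.8] 25.1833
hatch now [-0.014  -0.0362  0.0895] tilt 35.66 [0.61740536 0.01615618 0.08953173]
```

View pics/side13a.png

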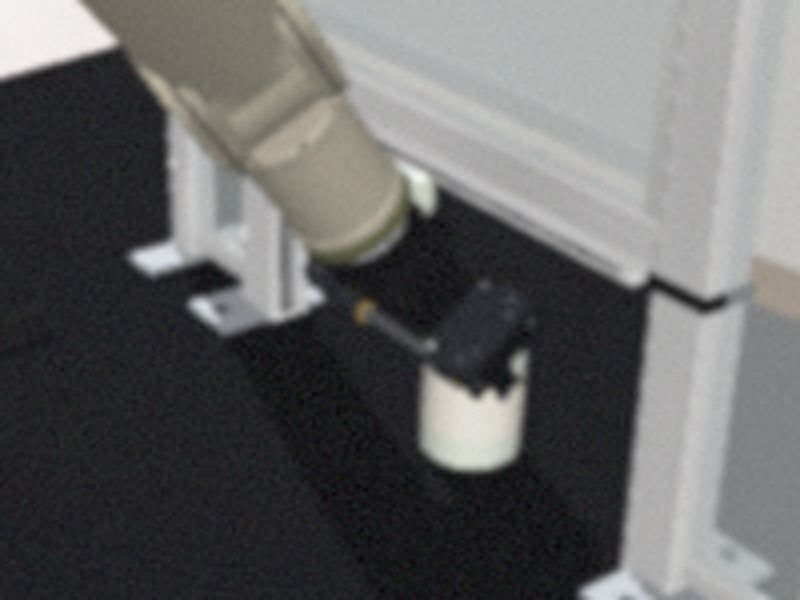

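{"method": "drive_tool", "body": {
  "motion": [
    [0.2,0,-0.15,0],
    [0.4,0,-0.28,0],
    [0.5,0,-0.36,0],
    [0.5,0,-0.36,0],
    [0.5,0,-0.36,0]
  ]
}}

```text
time: 25.65
ee_pos: [0.6188, 0.0167, 0.0865]
eef_rot: [0.03, 0.453, -0.061, 0.889]
ft_force: [-10.1, -0.3, 14.4]
width: 0.0749
```

{"method": "drive_tool", "body": {
  "motion": [
    [0,0,0,0],
    [0,0,0,0],
    [0,0,0,0],
    [0,0,0,0],
    [0,0,0,0]
  ],
  "grip": 0
}}

```text
time: 26.07
ee_pos: [0.6178, 0.0165, 0.0845]
eef_rot: [0.031, 0.455, -0.06, 0.888]
ft_force: [-0.9, 0.6, -0.6]
width: 0.0867
```

{"method": "drive_tool", "body": {
  "motion": [
    [-2,0,0,0],
    [-4,0,0,0],
    [-6.5,0,0,0],
    [-9,0,0,0],
    [-11.5,0,0,0],
    [-11.5,0,0,0]
  ]
}}

```text
time: 26.57
ee_pos: [0.5521, 0.0243, 0.1751]
eef_rot: [0.03, 0.456, -0.062, 0.887]
ft_force: [0.1, -1.2, -1.1]
width: 0.0874
```

```bash
python3 st.py; python3 plan.py -.12,-.0346,.13 -.10,-.0346,.042 -.05,-.0346,.036 .02,-.0346,.036;  python3 - <<'E'
from sash import *
snap('side','pics/side14.png')
crop('pics/side14.png','pics/side14a.png',220,120,420,270,4)
c=snap('wrist','pics/wrist14.png')
E
```

```text
q [0.871, -0.142, -1.05, 2.205, 0.194, 0.426, 1.07]
p [0.5521 0.0243 0.1751] r 0.553
x [ 0.577 -0.082 -0.813] y [ 0.137  0.991 -0.002] z [ 0.805 -0.11   0.583] tilt 35.63 f [ 0.1 -1.2 -1.1] 26.5667
hatch now [-0.0798 -0.037   0.1751] tilt 35.64 [0.55213403 0.02426492 0.17507599]
rows 2 total [ 1.3  0.2 -5.9] 0.0 err mm [-0. -0.  0.] q [ 0.89 -0.18 -1.11  2.33  0.21  0.32  0.99] tilt 35.6
rows 3 total [ 8.3  0.  -3.5] 0.0 err mm [-11.4  -6.5  25.8] q [ 0.99  0.16 -1.26  2.34  1.13  0.37  0.22] tilt 34.1
rows 2 total [6.  0.7 3.2] 0.0 err mm [-0. -0.  0.] q [ 0.75  0.41 -1.04  2.22  1.44  0.5   0.03] tilt 34.1
rows 2 total [ 3.9 -0.   5.8] 0.0 err mm [-0.  0. -0.] q [ 0.69  0.54 -0.97  2.06  1.42  0.54  0.15] tilt 34.1
```

View pics/side14a.png

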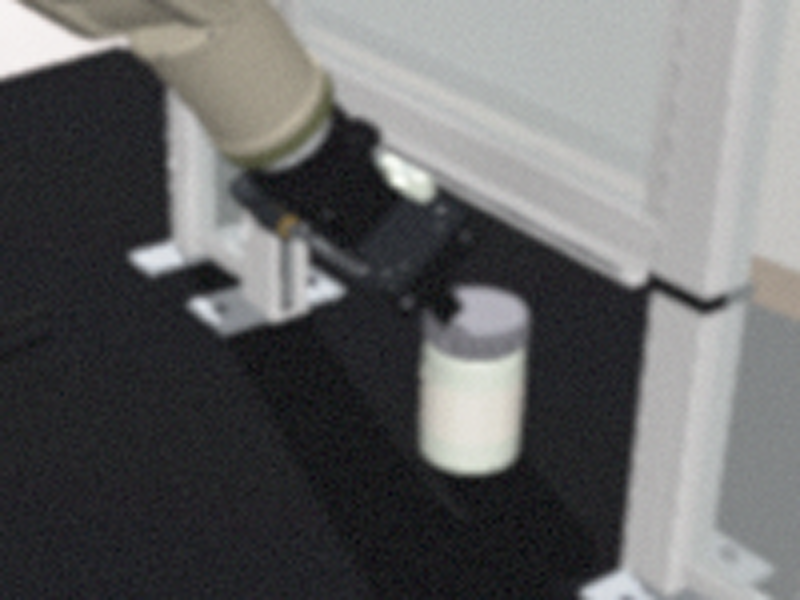

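View pics/wrist14.png

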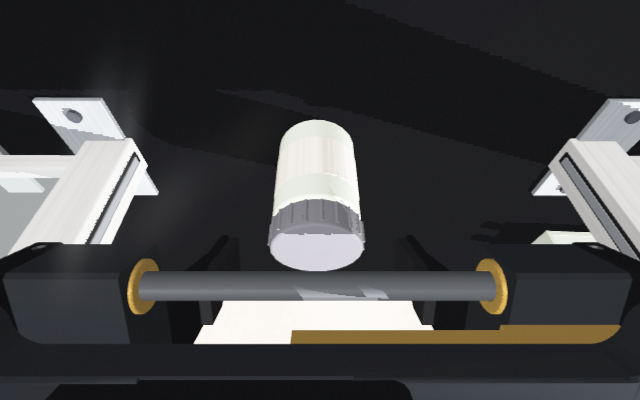

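```bash
sed -i 's#/.036)#/.02)#' path.py; python3 plan.py -.115,-.0355,.13 -.085,-.0355,.05 -.075,-.0355,.037 -.058,-.0355,.036 .012,-.0355,.036 .018,-.0355,.036
```

```text
hatch now [-0.079  -0.0362  0.1771] tilt 35.87 [0.55295916 0.02496756 0.17708336]
rows 3 total [ 1.7  0.  -5.7] 0.0 err mm [-0. -0.  0.] q [ 0.91 -0.17 -1.13  2.32  0.25  0.32  0.96] tilt 35.9
rows 5 total [ 8.2  0.  -2.3] 0.0 err mm [-0. -0.  0.] q [ 0.64  0.22 -0.94  2.32  1.4   0.4  -0.05] tilt 35.9
rows 1 total [1.6 0.  0. ] 0.0 err mm [ 0. -0.  0.] q [ 0.61  0.29 -0.91  2.3   1.5   0.43 -0.13] tilt 35.9
rows 1 total [1.1 0.  1.3] 0.0 err mm [-0. -0.  0.] q [ 0.61  0.33 -0.9   2.26  1.5   0.44 -0.1 ] tilt 35.9
rows 4 total [4.1 0.  5.7] 0.0 err mm [-0.  0. -0.] q [ 0.57  0.46 -0.84  2.1   1.47  0.48  0.04] tilt 35.9
rows 1 total [0.4 0.  0.5] 0.0 err mm [-0.  0. -0.] q [ 0.57  0.47 -0.84  2.09  1.46  0.49  0.05] tilt 35.9
```

{"method": "drive_tool", "body": {
  "motion": [
    [0.6,0,-1.9,0],
    [1.2,0,-3.8,0],
    [1.7,0,-5.7,0],
    [1.7,0,-5.7,0],
    [3.1,0,-6.1,0],
    [4.5,0,-6.5,0],
    [5.9,0,-6.9,0],
    [7.3,0,-7.3,0],
    [8.6,0,-7.7,0],
    [9.9,0,-8,0],
    [10.7,0,-8,0],
    [11.5,0,-8,0],
    [11.5,0,-8,0],
    [11.5,0,-8,0]
  ],
  "grip": 255
}}

```text
time: 27.83
ee_pos: [0.5553, 0.0247, 0.0345]
eef_rot: [0.031, 0.456, -0.061, 0.887]
ft_force: [0.1, 0.5, -0.7]
width: 0.0034
```

```bash
python3 st.py; python3 plan.py -.058,-.0355,.036 .012,-.0355,.036;  python3 - <<'E'
from sash import *
snap('side','pics/side15.png')
crop('pics/side15.png','pics/side15a.png',220,120,420,270,4)
E
```

```text
q [0.752, 0.35, -1.058, 2.298, 1.534, 0.486, -0.116]
p [0.5553 0.0247 0.0345] r 0.556
x [ 0.577 -0.08  -0.813] y [ 0.136  0.991 -0.001] z [ 0.805 -0.11   0.582] tilt 35.62 f [ 0.1  0.5 -0.7] 27.8333
hatch now [-0.0767 -0.0361  0.0345] tilt 35.62 [0.55529259 0.0247194  0.03450952]
rows 1 total [1.  0.  1.6] 0.0 err mm [-0. -0. -0.] q [ 0.74  0.39 -1.04  2.26  1.53  0.5  -0.08] tilt 35.6
rows 4 total [4.1 0.  5.7] 0.0 err mm [-0.  0. -0.] q [ 0.68  0.52 -0.97  2.1   1.5   0.55  0.05] tilt 35.6
```

View pics/side15a.png

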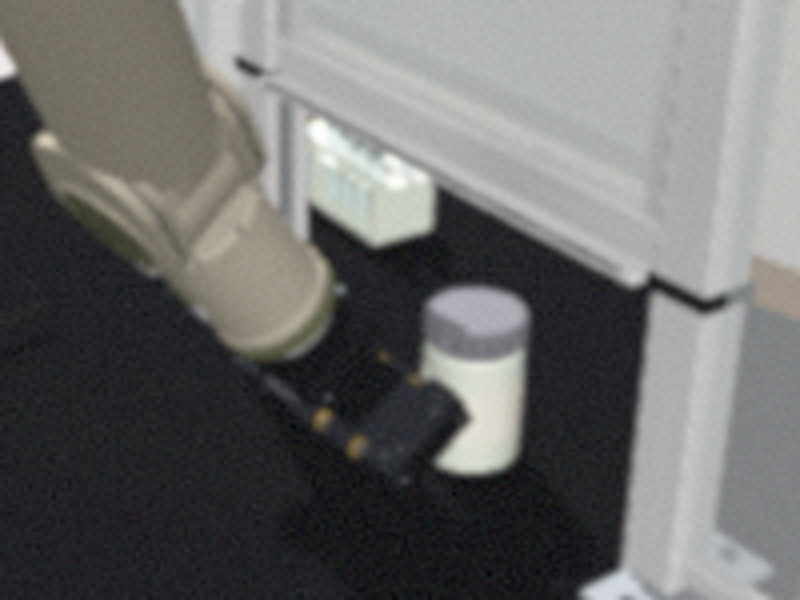

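{"method": "drive_tool", "body": {
  "motion": [
    [0.6,0,0.8,0],
    [1.2,0,1.6,0],
    [1.7,0,2.4,0],
    [2.2,0,3.1,0],
    [2.7,0,3.8,0],
    [3.2,0,4.5,0],
    [3.7,0,5.2,0],
    [3.7,0,5.2,0]
  ]
}}

```text
time: 28.55
ee_pos: [0.6198, 0.0149, 0.0355]
eef_rot: [0.031, 0.455, -0.062, 0.888]
ft_force: [0.1, 0.6, -0.4]
width: 0.0002
```

```bash
python3 st.py; python3 plan.py .02,-.0355,.036;  python3 - <<'E'
from sash import *
snap('side','pics/side16.png')
crop('pics/side16.png','pics/side16a.png',220,120,420,270,4)
E
```

```text
q [0.705, 0.479, -0.996, 2.152, 1.521, 0.537, 0.005]
p [0.6198 0.0149 0.0355] r 0.62
x [ 0.578 -0.082 -0.812] y [ 0.137  0.991 -0.002] z [ 0.804 -0.111  0.584] tilt 35.71 f [ 0.1  0.6 -0.4] 28.55
hatch now [-0.0115 -0.0372  0.0355] tilt 35.71 [0.61977771 0.01490409 0.03548288]
rows 2 total [1.8 0.1 2.5] 0.0 err mm [-0. -0. -0.] q [ 0.68  0.53 -0.97  2.08  1.5   0.56  0.06] tilt 35.7
```

View pics/side16a.png

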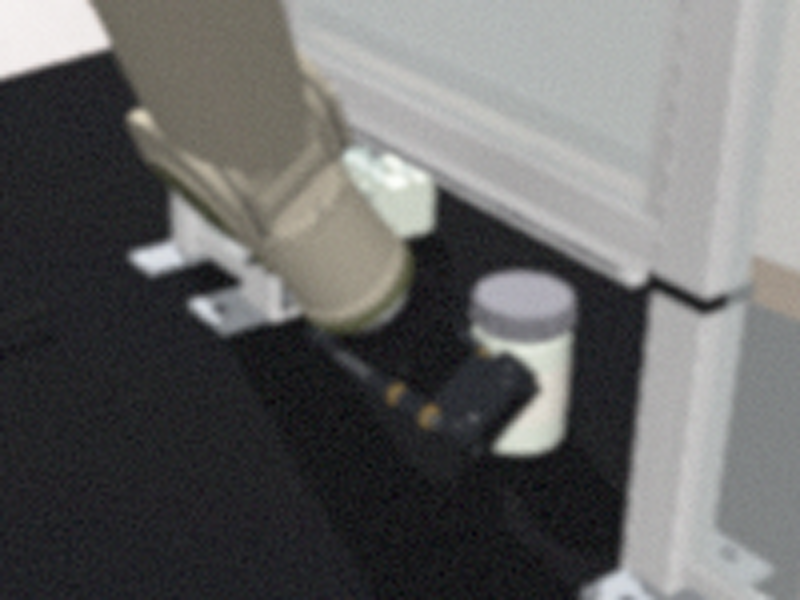

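{"method": "drive_tool", "body": {
  "motion": [
    [0.4,0,0.6,0],
    [0.9,0,1.2,0],
    [1.3,0,1.8,0],
    [1.7,0,2.3,0],
    [2,0,2.7,0],
    [2.2,0,3,0],
    [2.2,0,3,0]
  ]
}}

```text
time: 29.18
ee_pos: [0.6555, 0.0101, 0.0347]
eef_rot: [0.03, 0.456, -0.061, 0.888]
ft_force: [-1.3, -0.4, -0.5]
width: 0.0006
```

```bash
python3 st.py; python3 plan.py;  python3 - <<'E'
from sash import *
snap('side','pics/side17.png')
crop('pics/side17.png','pics/side17a.png',220,120,420,270,4)
E
```

```text
q [0.678, 0.546, -0.967, 2.067, 1.506, 0.56, 0.075]
p [0.6555 0.0101 0.0347] r 0.656
x [ 0.577 -0.081 -0.812] y [ 0.137  0.991 -0.002] z [ 0.805 -0.11   0.583] tilt 35.67 f [-1.3 -0.4 -0.5] 29.1833
hatch now [ 0.0246 -0.0371  0.0347] tilt 35.67 [0.65552585 0.01012381 0.03473596]
```

View pics/side17a.png

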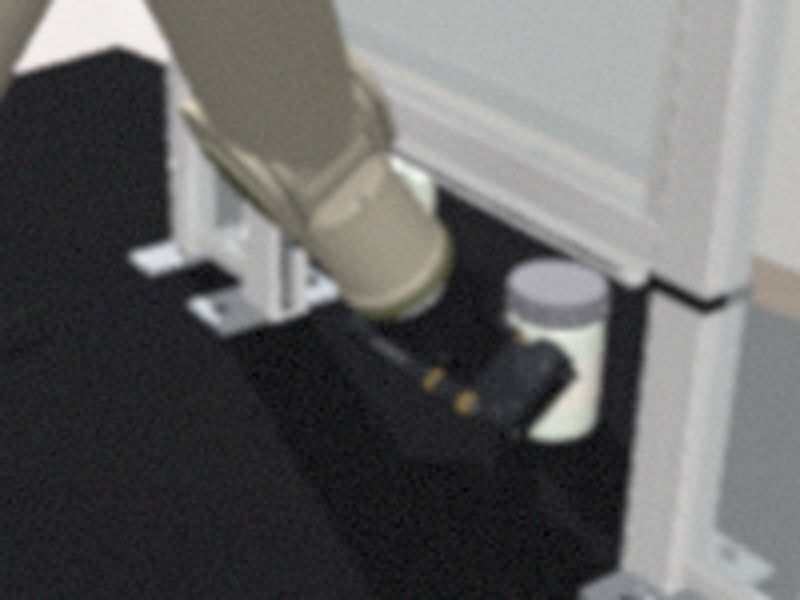

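{"method": "drive_tool", "body": {
  "motion": [
    [-0.6,0,-0.8,0],
    [-1.8,0,-2.4,0],
    [-3.2,0,-4.4,0],
    [-4.7,0,-6.5,0],
    [-7.5,0,-7.5,0],
    [-10,0,-8.5,0],
    [-12.5,0,-9,0],
    [-12.5,0,-9,0],
    [-12.5,0,-9,0]
  ]
}}

```text
time: 29.98
ee_pos: [0.5089, 0.0295, 0.0843]
eef_rot: [0.028, 0.455, -0.063, 0.888]
ft_force: [0.3, -1.4, 0.0]
width: 0.0007
```

```bash
python3 st.py; python3 plan.py;  python3 - <<'E'
from sash import *
from path import hinv
snap('side','pics/side18.png');snap('scene','pics/scene18.png')
crop('pics/side18.png','pics/side18a.png',260,120,460,270,4)
im=cv2.imread('pics/side18.png',0).astype(float)
def edge(im,u,v0,v1):
    col=im[v0:v1,u-1:u+2].mean(1);col=np.interp(np.arange(0,len(col)-1,.05),np.arange(len(col)),col)
    mid=(col.max()+col.min())/2
    i=np.where((col[:-1]>=mid)&(col[1:]<mid))[0];return v0+i[-1]*.05 if len(i) else None
def hz(u,v):
    best=None
    for h in np.arange(.2,.25,.0005):
        A,B=proj(D,[H(-.036,-.2175,h),H(-.036,.1,h)]);t=(u-A[0])/(B-A)[0];vv=(A+t*(B-A))[1]
        if best is None or abs(vv-v)<best[0]:best=(abs(vv-v),h)
    return best[1]
print([(u,hz(u,edge(im,u,165,187 if u<366 else 200))) for u in (340,345,350,352,356,360,364,376)])
from scipy.optimize import least_squares
def ext(x,y):
    ring=np.array([[x+.038*np.cos(t),y+.038*np.sin(t)] for t in np.linspace(0,6.28,80)])
    b=proj(D,np.c_[ring,np.zeros(80)]);t=proj(D,np.c_[ring,np.full(80,.122)])
    return b,t
b,t=ext(*H(.082,-.036,0)[:2]);print('pred',b.min(0),b.max(0),t.min(0),t.max(0))
for v in (190,200,215,222):print(v,im[v,340:380].astype(int))
print(im[180:240,359].astype(int))
E
```

```text
q [0.987, 0.003, -1.263, 2.373, 0.933, 0.307, 0.323]
p [0.5089 0.0295 0.0843] r 0.51
x [ 0.578 -0.085 -0.811] y [ 0.137  0.991 -0.007] z [ 0.804 -0.107  0.584] tilt 35.76 f [ 0.3 -1.4  0. ] 29.9833
hatch now [-0.1233 -0.0376  0.0843] tilt 35.77 [0.50891134 0.02947096 0.08428891]
[(340, np.float64(0.23200000000000004)), (345, np.float64(0.23250000000000004)), (350, np.float64(0.23200000000000004)), (352, np.float64(0.23150000000000004)), (356, np.float64(0.23250000000000004)), (360, np.float64(0.23500000000000004)), (364, np.float64(0.24150000000000005)), (376, np.float64(0.23100000000000004))]
pred [344.83028172 217.4586406 ] [368.27021914 229.83971249] [347.06020962 184.75876068] [371.5250775  195.98705591]
190 [ 34  36  30  32  35  44  78 127 160 174 178 174 174 174 176 178 170 177
 174 175 172 175 175 174 174 174 172 172 175 174 158 123  78  72  94 126
 153 173 180 174]
200 [ 31  33  36  24  33  62 101 148 170 175 161 151 144 135 125 119 119 119
 127 123 118 123 122 128 124 123 122 130 143 146 130  93  57  37  35  38
  38  30  32  36]
215 [ 29  33  33  36  62 105 147 171 185 195 204 202 209 215 218 220 221 221
 223 223 219 220 218 218 218 214 204 196 181 144  90  42  32  38  34  36
  33  36  41  69]
222 [ 36  32  36  42  72 117 153 171 179 191 195 202 209 212 216 219 222 221
 224 222 221 218 215 216 211 205 192 179 146  93  51  32  28  35  32  35
  32  39  66 107]
[142 125  86  52  77 129 163 173 175 176 175 177 172 174 169 167 145 130
 123 120 123 134 180 222 225 221 218 219 215 219 221 223 224 223 223 223
 221 224 222 222 221 221 222 220 219 218 218 216 206 165 100  39  28  27
  28  27  21  23  25  20]
```

View pics/side18a.png

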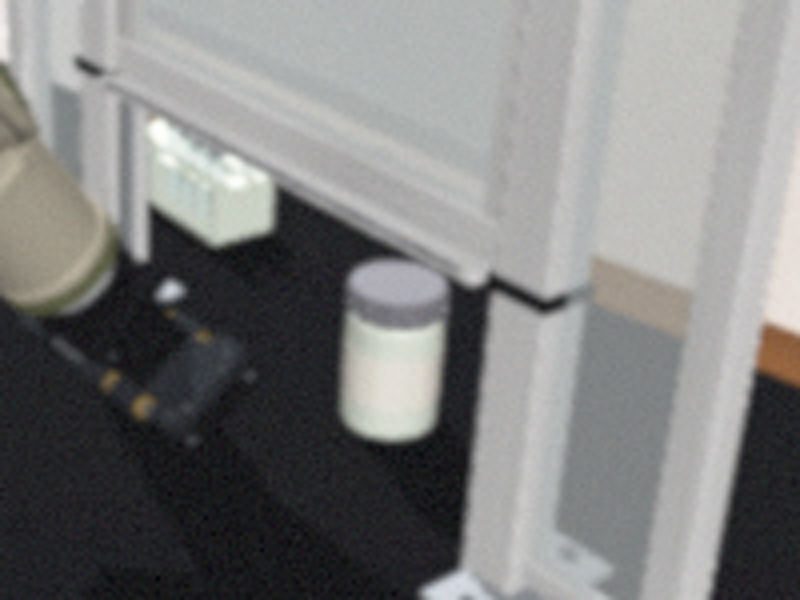

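View pics/scene18.png

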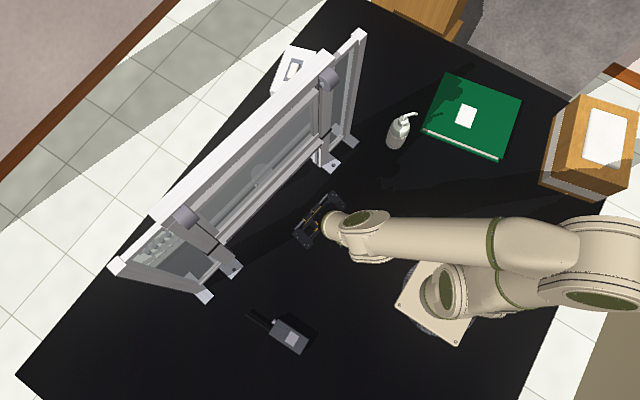

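Run:
```python
from h import *
a=cv2.imread('pics/scene0.png').astype(int);b=cv2.imread('pics/scene18.png').astype(int)
for n,(u0,v0,u1,v1) in dict(san=(380,105,422,155),radio=(242,308,312,358)).items(): print(n,abs(a-b)[v0:v1,u0:u1].mean())
print(r.close_job())
```

```text
san 1.0114285714285713
radio 0.8914285714285715
the job is handed in; nothing more can be done
None
```

The sash is up at the black bands and the canister stands upright on the far side of the screen. I handed the job in at about 30 s, with the gripper clear of everything.

**How it was done**
- **Tilt:** The moves allow no pitch, so I tilted the tool about 36° by driving the arm repeatedly against its joint limits, well clear of objects. That let the fingers get under the sash.
- **Sash:** I raised it by the lip with closed fingers. The first lift slipped off at about 130 mm. I got the fingers further under and finished the lift.
- **Canister:** I gripped it, carried it under the sash, set it down, then pushed it low down the rest of the way.

**Last checks**

| Check | Result |
|---|---|
| Sash bottom edge | about 232 mm, against a band centre of about 232.5 mm. Two readings next to the canister image gave 235 and 241.5 mm; I put those down to the canister overlapping the edge. |
| Canister position | upright, centre about 82 mm past the hatch origin, so its near side is about 24 mm beyond the posts' far faces |
| Sanitiser and radio | no visible movement against the first picture |
| Force on the tool | about 1 N at hand-in. The highest reading was about 18 N, taken at the end of each move, so brief peaks in between were not seen. |

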